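# Lock the folding shelf bracket and hold a try square in its corner

## Robot

A 7-joint arm with a two-finger parallel gripper is mounted at the origin on the work surface. World frame = base frame: x ahead of the robot, y to its left, z up, the work surface at z = 0. Lengths are in m, angles in rad, forces in N, time in s.
With the tool pointing down it reaches from about 0.425 to 1.025 m from the base axis. Payload 3.6 kg.
Tool frame: the origin (TCP) lies midway between the tips of the shut fingers; the grasp point (between the pads) lies 19 mm behind it; z points along the fingers, y is the direction in which the jaws open and shut (so a half turn about z gives the same grasp; the last joint's range is limited). The gripper opens to 85 mm and grips with 20 to 120 N. Pads are 22 mm wide; open, the fingers measure 114 mm over their backs; the gripper's body (76 mm by 85 mm) begins 54 mm behind the grasp point. The pads swing forward as they close: fully open they stand 13 mm farther back than shut.
Start: joints at [-1.282, 0.591, 0.048, 1.609, -0.033, 0.943, -0.034], TCP at [0.27, 0.673, 0.231] pointing down, gripper open.
Joint ranges: [-2.69, 2.69], [-0.47, 2.24], [-1.27, 1.36], [0.19, 2.51], [-1.53, 4.68], [0.08, 2.07], [-3.09, 3.09]. Speed limits (rad/s): [2.57, 2.57, 3.14, 3.14, 3.14, 3.14, 3.14].

## Interface

Orientations are given as a 3x3 rotation matrix whose columns are the frame's x, y, z axes.
In Python, from station import monitor, snapshot, camera_info, sign_off gives the robot as it stands.
- The arm moves only by the tool step_arm, never from a script. Its argument "targets" is a list of rows, each an object with "jaw": the opening, from 0 (shut) to 1 (fully open); "delta_pos": the shift along the tool's x, y, z in m, a list of three; "roll": the turn about the tool's z in degrees. In form: [{"jaw": jaw, "delta_pos": [dx, dy, dz], "roll": roll}, ...]. A call has exactly 10 rows; each row is the pose to reach, as a shift and turn from the pose commanded when the call began, along the tool's axes at that moment; what a row does not reach only later rows make up. A row lasts 1/10 s, in which the tool goes at most 50 mm and 8.59 degrees, less where a joint would pass 70% of its speed; a pose out of reach is approached as far as the arm can. A call with a gripper value outside its range is refused whole. The fingers move at their own pace and stop on an object; "grip_force" is the grip in N (left out, the last holds). Time passes only in rows, so rows that repeat a pose let the fingers close, or fill a call up. It gives the time, the measured TCP pose, the force and the opening at its end, in the units of the state.
- monitor.read_state(): the state, without advancing time (a new reading comes with each control period).
- snapshot(name): name is "side" or "top"; returns the picture (480x640x3 uint8, red, green, blue); there is no depth.
- camera_info(name): a dict with "vfov" (degrees; the focal length in pixels is half the picture's height over the tangent of half this angle, whatever the lens; pixels are square), "cx", "cy" (the principal point, pixels), "D" ([k1, k2, p1, p2, k3] as OpenCV has them; the pictures are not rectified), "cam_to_world" (4x4, takes a point from camera to world coordinates). Camera axes: x right, y down, z forward; pixel columns grow to the right and rows downward; lengths in m; the calibration is good to about 2 mm. A picture is of the moment at which its call begins. camera_info takes no time and is no camera call.
- sign_off(): hands the job in, once; it reports no verdict.
The state is a dict: "time_s": time; "q": joint angles; "joint_velocities": joint speeds; "tau": joint torques, N m; "tcp_pos": TCP position; "eef_rot": TCP orientation; "wrist_force": force on the tool from outside, world axes, zero at the start; "wrist_torque": the same for the moment, N m; "gripper_width": finger opening in m.
Only numpy, scipy, OpenCV 4.12 (cv2) and the standard library are available. Lean on these libraries where they do the work, as an engineer would, in place of code of your own. Each camera call takes 0.05 s, during which the arm holds its last target.

## Task

First swing the stay hook of the folding dark steel bracket down until it rests fully in its forked catch. Then pick up the try square and press it into the corner of the bracket, stock flat on the foot and the whole heel flat against the upright on the side away from the hook, pushing firmly down as well as against the upright, and finish while still gripping it and pressing it square in that corner so I can tighten the screws. Leave the other things on the shelf where they are.

Things in the scene. Friction and masses are not known exactly. Their poses are not given: they have to be found in the camera images.
- bracket: Folding dark steel shelf bracket, fixed, yaw varies. Foot plate 265 mm long (x -130 to +135 mm), 80 mm wide, 12 mm high. Origin: on the shelf surface, under the middle of the upright's front face. x is level, square to that face, pointing INTO the upright; y along the face, z up. The square goes on the -x side; hook and forked catch are on the +x side (post at x 66 to 74, prongs up to 86 mm).
- foot: The front half of the bracket's foot (x from -130 to 0 mm in the bracket frame), top 12 mm above the shelf; same origin and axes as bracket. The square's underside presses on it.
- upright: The bracket's upright plate, 14 mm thick (x 0 to +14 mm), 80 mm wide; same origin and axes as bracket. Its front face is the plane x = 0, from 12 to 137 mm above the shelf. The square's heel presses on it.
- corner (a point): The inside corner line of foot and upright, at its middle: bracket frame (0, 0, 12 mm); axes as bracket. It coincides with the square's origin when the square is home.
- latch (a joint): Angle of the stay hook, rad: 0 = down, resting in the forked catch (a stop); 1.5 = fully raised. Starts between 0.7 and 1.25. It stays where it is left by friction and needs about 1 to 2 N at its handle. It turns about a level axis along the bracket's y through latch_hinge.
- latch_hinge (a point): Pivot of the stay hook on the back of the upright: bracket frame (20, 0, 115 mm).
- latch_tip (a point): Middle of the hook's T-handle, a steel bar 16 mm thick, 40 mm long along the bracket's y, on a 9 mm rod 121 mm from the pivot. Hook down: at (115, 0, 40 mm) in the bracket frame; at joint value q it lies 121 mm from the pivot at elevation q - 0.668 rad, on the side away from the upright. Push it down from above.
- square: Try square standing on its stock, 0.19 to 0.29 kg. Dark wood stock 100 x 28 mm, 22 mm high; upright steel blade 8 mm thick (y), 40 mm wide, top at 150 mm, flush with the heel end. Origin: underside of the heel face, mid-width. x points out of the heel (stock x -100 to 0, blade x -40 to 0 mm), z up. Grip the blade near its top across its 8 mm. Home: origin at the corner, axes as the bracket's.
- owl: White ceramic owl 62 mm wide, 90 mm high, standing on the cork-topped lazy susan (fixed, 230 mm across, 27 mm high). Leave alone. Origin under its centre.
- die: Blue glass die, 25 mm. Leave alone. Origin under its centre.
- tower: Stainless steel dice tower, 80 x 80 mm, 150 mm high, with a 60 mm tray towards its +x. Leave alone. Origin under the centre of the tower.
- acrylic_box: Clear acrylic box with a sliding lid, 100 x 140 mm, 54 mm high. Leave alone. Origin under its centre.
- tape: Grey tape measure 62 x 32 mm, 60 mm high. Leave alone. Origin under its centre.
- jar: Glass jar 60 mm across, 80 mm high. Leave alone. Origin under its centre.
Not all that is in view belongs to the job. Leave any blue or green look-alike of the square alone.

How it is judged:
By the outcome, as a careful person would: the job done as asked, in the order asked, and still so for the second after the job is handed in, while the arm keeps its last pose, push and grip.
It also fails if it takes over 72 s, if anything falls off the work surface, if the arm or the gripper's body presses on something with over 40 N, if the wrist force passes 120 N, or if a joint passes its speed limit or range.

## Working session

There is one attempt and no reset: what is moved stays moved. The work goes in short steps, Python scripts to look and compute and a tool call to move; the robot and the scene stay as the last step left them, time stands still between calls to the robot, and variables do not carry over. Pictures are saved under pics/ and viewed, and the job is handed in when it is done.

Besides the shell and the picture viewer there is one more tool, called after "Call:" in YAML: its name, and indented under it one key for each argument. step_arm: Moves the arm, as the interface text tells. Its arguments: {"type":"object","properties":{"targets":{"type":"array"},"grip_force":{"type":"number"}},"required":["targets"]}

```bash
mkdir -p pics; ls
python3 - <<'E'
from station import monitor, snapshot, camera_info
import cv2,numpy as np
for n in("side","top"):
    im=snapshot(n); cv2.imwrite(f"pics/{n}0.png",im[:,:,::-1]); c=camera_info(n); print(n,c)
s=monitor.read_state(); print(s)
E
```

```text
pics
side {'vfov': 48.04999593663503, 'cx': 312.29027581881235, 'cy': 239.31252508959048, 'D': array([0.0549229, 0.       , 0.       , 0.       , 0.       ]), 'cam_to_world': array([[ 0.99073869, -0.0867495 ,  0.10445756,  0.35858906],
       [-0.13542346, -0.5753967 ,  0.80658485, -1.02075701],
       [-0.0098663 , -0.81326082, -0.58181569,  0.85947969],
       [ 0.        ,  0.        ,  0.        ,  1.        ]])}
top {'vfov': 51.74015622608213, 'cx': 316.86677872120197, 'cy': 243.85344232657658, 'D': array([0.01596492, 0.        , 0.        , 0.        , 0.        ]), 'cam_to_world': array([[-0.0089193 , -0.98172479,  0.19009702,  0.28083679],
       [-0.99983828,  0.00578681, -0.01702715,  0.06312324],
       [ 0.01561592, -0.19021814, -0.98161764,  1.31146462],
       [ 0.        ,  0.        ,  0.        ,  1.        ]])}
{'time_s': 0.1, 'q': array([-1.28247473,  0.59203295,  0.04830605,  1.60969231, -0.0333197 ,
        0.94269955, -0.03371469]), 'joint_velocities': array([-7.09359174e-05, -1.37006991e-03,  7.41752798e-04, -3.66888841e-03,
       -1.65873949e-04, -1.33685001e-03, -2.28094763e-03]), 'tau': array([ 5.10317550e-03, -5.49999297e+01,  1.55279595e+00, -1.98823625e+01,
        9.59305238e-03,  3.89782552e-03,  5.68269996e-06]), 'tcp_pos': array([0.26985321, 0.67210539, 0.23025191]), 'eef_rot': array([[-9.28007063e-01,  3.72562010e-01, -6.62281775e-04],
       [ 3.72562586e-01,  9.28005091e-01, -1.91581702e-03],
       [-9.91597813e-05, -2.02463314e-03, -9.99997946e-01]]), 'wrist_force': array([-0.39831008, -0.31005304,  0.01542819]), 'wrist_torque': array([ 0.02152213, -0.02586305,  0.00167809]), 'gripper_width': 0.08560272035595548}
```

View pics/side0.png

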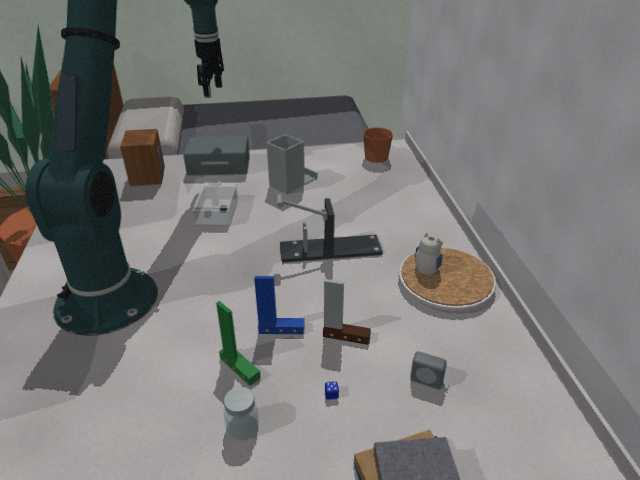

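View pics/top0.png

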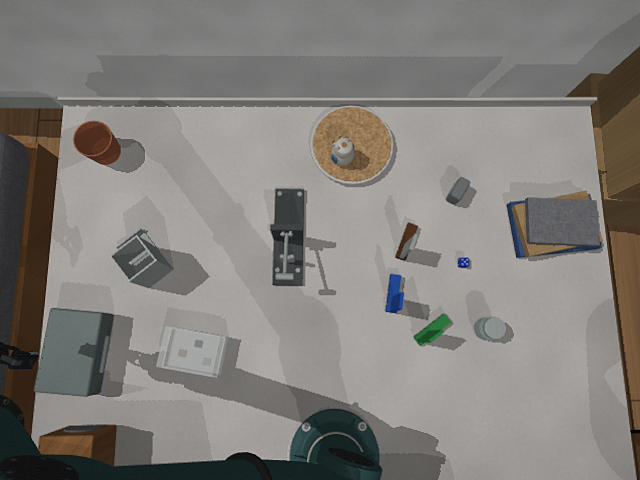

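Top view: bracket at about (289,237), hook towards the robot; real square at (407,241), with blue (395,294) and green (433,330) look-alikes. The side view shows the square's steel blade at the end nearest the robot. I'll zoom in to measure.

```bash
cat > h.py <<'E'
import cv2,numpy as np
from station import monitor, snapshot, camera_info
def K(n):
    c=camera_info(n); f=240/np.tan(np.radians(c['vfov']/2))
    return np.array([[f,0,c['cx']],[0,f,c['cy']],[0,0,1]]),np.array(c['D']),np.array(c['cam_to_world'])
def ray(n,px):
    k,D,T=K(n); u=cv2.undistortPoints(np.array([[px]],float),k,D)[0,0]
    d=T[:3,:3]@np.array([u[0],u[1],1]); return T[:3,3],d
def onz(n,px,z):
    o,d=ray(n,px); return o+d*(z-o[2])/d[2]
def tri(p_side,p_top):
    o1,d1=ray('side',p_side); o2,d2=ray('top',p_top); d1=d1/np.linalg.norm(d1);d2=d2/np.linalg.norm(d2)
    A=np.stack([d1,-d2],1); s=np.linalg.lstsq(A,o2-o1,rcond=None)[0]
    a=o1+s[0]*d1;b=o2+s[1]*d2; return (a+b)/2,np.linalg.norm(a-b)
def proj(n,P):
    k,D,T=K(n); Ti=np.linalg.inv(T); r,_=cv2.Rodrigues(Ti[:3,:3])
    return cv2.projectPoints(np.array(P,float).reshape(-1,1,3),r,Ti[:3,3],k,D)[0][:,0]
def crop(im,x0,y0,w,h,s,name):
    c=cv2.resize(im[y0:y0+h,x0:x0+w],None,fx=s,fy=s,interpolation=cv2.INTER_CUBIC)
    if c.ndim==3 and c.shape[2]==3: pass
    cv2.imwrite('pics/'+name,c)
E
python3 - <<'E'
from h import *
t=cv2.imread('pics/top0.png');s=cv2.imread('pics/side0.png')
crop(t,255,175,100,75*2-25,6,'t_br.png') if 0 else crop(t,255,180,100,120,5,'t_br.png')
crop(t,375,210,60,60,9,'t_sq.png')
crop(s,265,190,130,80,6,'s_br.png')
crop(s,310,270,75,80,7,'s_sq.png')
E
```

```text
(no output)
```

View pics/t_br.png

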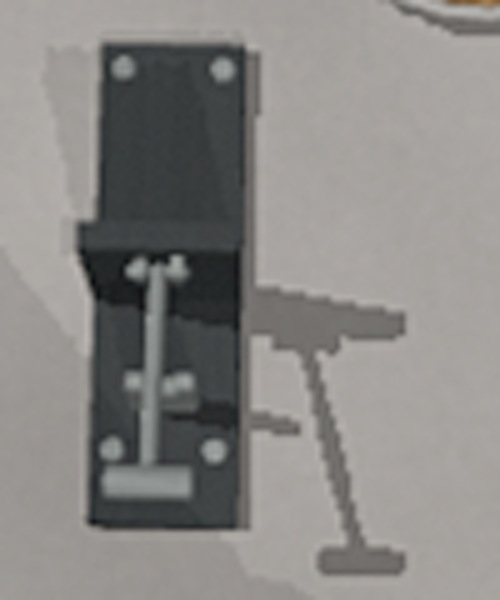

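View pics/t_sq.png

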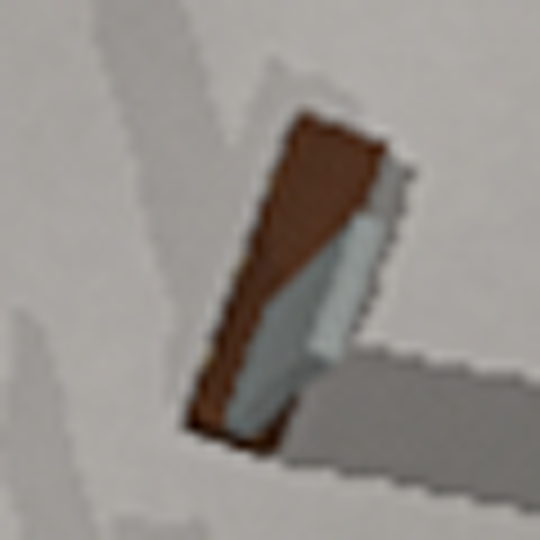

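View pics/s_br.png

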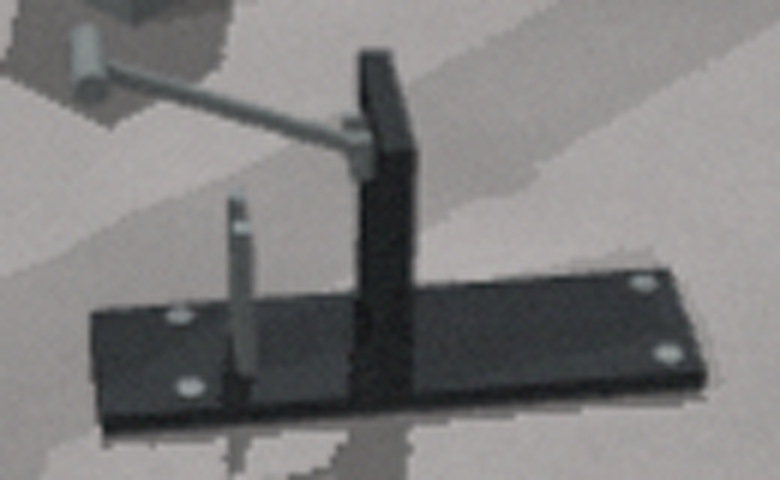

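View pics/s_sq.png

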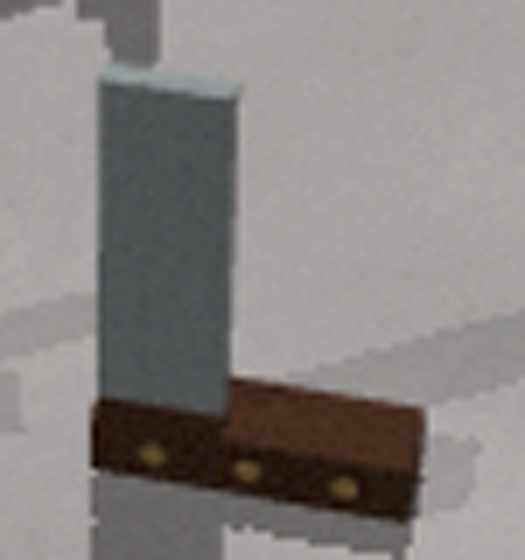

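```bash
cat >> h.py <<'E'
from scipy.optimize import least_squares
def un(p,x0,y0,s): return [(p[0]+.5)/s-.5+x0,(p[1]+.5)/s-.5+y0]
def posefit(obs,x0,z0=0.):
    # obs list of (cam,px,local pt); pose x,y,yaw
    def w(v,l):
        c,s=np.cos(v[2]),np.sin(v[2]); return [v[0]+c*l[0]-s*l[1],v[1]+s*l[0]+c*l[1],l[2]+z0]
    f=lambda v:np.concatenate([proj(n,[w(v,l)])[0]-px for n,px,l in obs])
    r=least_squares(f,x0,loss='soft_l1'); return r.x,f(r.x).reshape(-1,2),w
E
python3 - <<'E'
from h import *
T=lambda p:un(p,255,180,5); S=lambda p:un(p,265,190,6)
# which foot corner y sign: bracket x ~ -worldx => y ~ -worldy ; image left = +worldy = -y
br=[('top',T((101,44)),(-.130,-.04,.012)),('top',T((243,46)),(-.13,.04,.012)),('top',T((88,524)),(.135,-.04,.012)),('top',T((236,524)),(.135,.04,.012)),
('top',T((80,222)),(0,-.04,.137)),('top',T((243,222)),(0,.04,.137)),
('side',S((92,312)),(.135,-.04,.012)),('side',S((103,416)),(.135,.04,.012)),('side',S((668,270)),(-.13,-.04,.012)),('side',S((705,374)),(-.13,.04,.012)),
('side',S((413,148)),(0,.04,.137)),('side',S((388,50)),(0,-.04,.137))]
v,r,w=posefit(br,[.7,.1,3.14]); print('bracket',v,'\n',r.round(1))
tip,g=tri(S((89,62)),T((147,482))); print('tip',tip,g)
hin=np.array(w(v,(.02,0,.115))); d=tip-hin
bx=np.array([np.cos(v[2]),np.sin(v[2])]); print('q',np.arctan2(d[2],d[:2]@bx)+.668,np.linalg.norm(d))
T=lambda p:un(p,375,210,9); S=lambda p:un(p,310,270,7)
sq=[('top',T((303,110)),(-.1,-.014,.022)),('top',T((385,148)),(-.1,.014,.022)),
('top',T((360,215)),(-.04,-.004,.15)),('top',T((385,222)),(-.04,.004,.15)),('top',T((312,350)),(0,-.004,.15)),('top',T((342,360)),(0,.004,.15)),
('side',S((100,84)),(0,.004,.15)),('side',S((237,97)),(-.04,.004,.15)),('side',S((93,404)),(0,.014,.022)),('side',S((95,466)),(0,.014,0)),('side',S((416,472)),(-.1,.014,.022)),('side',S((410,520)),(-.1,.014,0)),('side',S((425,408)),(-.1,-.014,.022))]
v,r,w=posefit(sq,[.7,-.2,3.0]); print('square',v,'\n',r.round(1)); print(w(v,(-.02,0,.15)))
k,_,_=K('top');print(k[0,0])
E
```

```text
bracket [0.55687591 0.11644504 3.12075703] 
 [[ 0.1 -0.1]
 [ 1.  -0. ]
 [-0.1  0.7]
 [ 0.7  1.1]
 [-0.6  0.2]
 [-0.3  0.7]
 [-0.2 -0.5]
 [-0.   0.1]
 [ 0.4 -0.8]
 [ 0.7 -0.7]
 [ 0.9  0.3]
 [ 0.5 -0.1]]
tip [0.42636675 0.1204231  0.16478217] 0.0014896171860486875
q 1.0910683059660902 0.12126079871451154
square [ 0.49146809 -0.181054    2.76744228] 
 [[-0.2 -0.1]
 [ 0.6 -0.6]
 [-0.2 -0.1]
 [ 0.2  0.3]
 [-0.2  0.1]
 [-0.4  0.2]
 [ 0.2 -0.9]
 [-0.2  0.1]
 [ 0.   1.8]
 [-0.3  0.2]
 [-0.2 -0.2]
 [ 0.1  0.2]
 [ 0.4 -0.3]]
[np.float64(0.5100844626961506), np.float64(-0.18836363604365172), 0.15]
494.91811400137067
```

Call:
step_arm:
  targets:
    - {"jaw": 0,"delta_pos": [-0.02,-0.026,0],"roll": 0}
    - {"jaw": 0,"delta_pos": [-0.05,-0.065,0],"roll": 0}
    - {"jaw": 0,"delta_pos": [-0.08,-0.104,0],"roll": 0}
    - {"jaw": 0,"delta_pos": [-0.11,-0.143,0],"roll": 0}
    - {"jaw": 0,"delta_pos": [-0.14,-0.183,0],"roll": 0}
    - {"jaw": 0,"delta_pos": [-0.17,-0.222,0],"roll": 0}
    - {"jaw": 0,"delta_pos": [-0.2,-0.261,0],"roll": 0}
    - {"jaw": 0,"delta_pos": [-0.23,-0.3,0],"roll": 0}
    - {"jaw": 0,"delta_pos": [-0.25,-0.326,0],"roll": 0}
    - {"jaw": 0,"delta_pos": [-0.26,-0.339,0],"roll": 0}
  grip_force: 60

```text
time_s: 1.1
tcp_pos: [0.3853, 0.257, 0.231]
eef_rot: [[-0.926, 0.377, -0.001], [0.377, 0.926, -0.002], [0.0, -0.002, -1.0]]
wrist_force: [-0.1, 0.1, 0.1]
gripper_width: 0.0004
```

Call:
step_arm:
  targets:
    - {"jaw": 0,"delta_pos": [-0.015,-0.019,0],"roll": 0}
    - {"jaw": 0,"delta_pos": [-0.035,-0.044,0],"roll": 0}
    - {"jaw": 0,"delta_pos": [-0.055,-0.069,0.005],"roll": 0}
    - {"jaw": 0,"delta_pos": [-0.075,-0.095,0.01],"roll": 0}
    - {"jaw": 0,"delta_pos": [-0.088,-0.111,0.02],"roll": 0}
    - {"jaw": 0,"delta_pos": [-0.088,-0.111,0.03],"roll": 0}
    - {"jaw": 0,"delta_pos": [-0.088,-0.111,0.03],"roll": 0}
    - {"jaw": 0,"delta_pos": [-0.088,-0.111,0.03],"roll": 0}
    - {"jaw": 0,"delta_pos": [-0.088,-0.111,0.03],"roll": 0}
    - {"jaw": 0,"delta_pos": [-0.088,-0.111,0.03],"roll": 0}

```text
time_s: 2.1
tcp_pos: [0.4255, 0.1266, 0.2016]
eef_rot: [[-0.929, 0.371, 0.001], [0.371, 0.929, 0.001], [-0.0, 0.001, -1.0]]
wrist_force: [0.4, -0.2, -0.3]
gripper_width: 0.0002
```

Run:
```python
from h import *
s=snapshot('side')[:,:,::-1];t=snapshot('top')[:,:,::-1]
cv2.imwrite('pics/side1.png',s);cv2.imwrite('pics/top1.png',t)
crop(s,240,120,160,150,5,'s1.png');crop(t,235,180,120,140,5,'t1.png')
st=monitor.read_state();print(st['tcp_pos'],st['eef_rot'].round(4),st['wrist_force'])
v=[.5569,.1164,3.1208];q=1.09
R=st['eef_rot'];b=np.array([np.cos(v[2]),np.sin(v[2]),0])
for q in np.r_[1.09,.9:-.01:-.1]:
    bx=.02+.121*np.cos(q-.668);z=.115+.121*np.sin(q-.668)+.008
    P=np.array([v[0],v[1],0])+b*bx+[0,0,z]
    print(round(q,2),P.round(4),(R.T@(P-st['tcp_pos'])).round(4))
```

```text
[0.42546842 0.12625937 0.20158786] [[-9.285e-01  3.713e-01  6.000e-04]
 [ 3.713e-01  9.285e-01  4.000e-04]
 [-4.000e-04  6.000e-04 -1.000e+00]] [-0.52971886  0.88558851 -0.00905874]
1.09 [0.4265 0.1191 0.1726] [-0.0036 -0.0063  0.029 ]
0.9 [0.4192 0.1193 0.1508] [ 0.0033 -0.0089  0.0508]
0.8 [0.417  0.1193 0.1389] [ 0.0053 -0.0096  0.0627]
0.7 [0.416  0.1193 0.1269] [ 0.0063 -0.01    0.0747]
0.6 [0.4162 0.1193 0.1148] [ 0.0061 -0.0099  0.0868]
0.5 [0.4176 0.1193 0.1028] [ 0.0047 -0.0094  0.0988]
0.4 [0.4202 0.1192 0.091 ] [ 0.0023 -0.0085  0.1106]
0.3 [0.424  0.1192 0.0795] [-0.0013 -0.0072  0.1221]
0.2 [0.4289 0.1191 0.0684] [-0.0058 -0.0055  0.1332]
0.1 [0.4349 0.1189 0.0579] [-0.0114 -0.0034  0.1437]
0.0 [0.4419 0.1188 0.0481] [-0.018  -0.0009  0.1535]
```

View pics/s1.png

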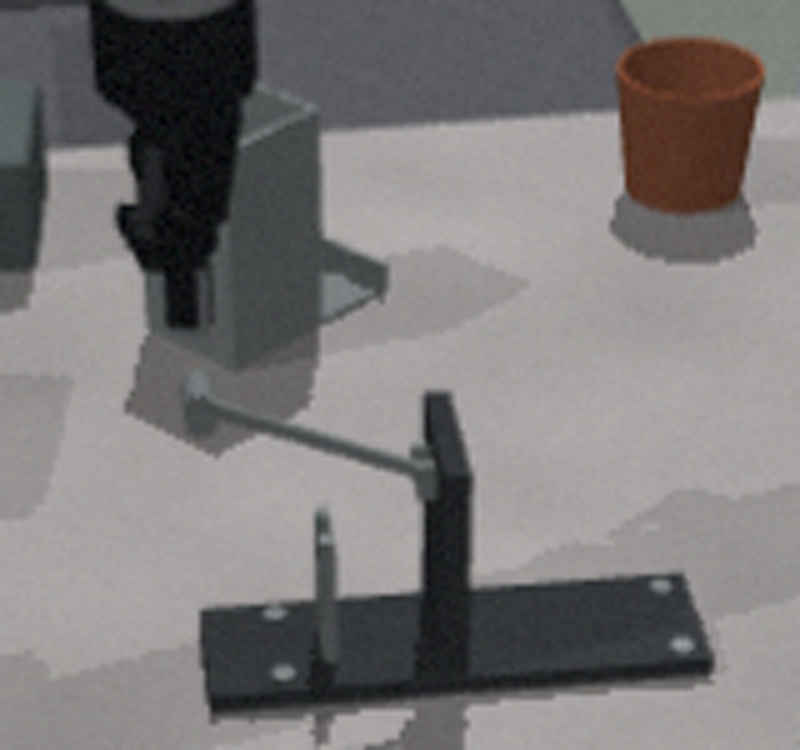

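The shut fingers stand about 30 mm above the T-handle (crop pixels: tips at (185,325), handle at (200,385)). Next I push along the handle's arc.

Call:
step_arm:
  targets:
    - {"jaw": 0,"delta_pos": [-0.003,-0.006,0.015],"roll": 0}
    - {"jaw": 0,"delta_pos": [-0.003,-0.006,0.029],"roll": 0}
    - {"jaw": 0,"delta_pos": [0.0,-0.008,0.04],"roll": 0}
    - {"jaw": 0,"delta_pos": [0.003,-0.009,0.051],"roll": 0}
    - {"jaw": 0,"delta_pos": [0.005,-0.01,0.063],"roll": 0}
    - {"jaw": 0,"delta_pos": [0.006,-0.01,0.075],"roll": 0}
    - {"jaw": 0,"delta_pos": [0.006,-0.01,0.087],"roll": 0}
    - {"jaw": 0,"delta_pos": [0.005,-0.009,0.099],"roll": 0}
    - {"jaw": 0,"delta_pos": [0.002,-0.008,0.111],"roll": 0}
    - {"jaw": 0,"delta_pos": [-0.001,-0.007,0.122],"roll": 0}

```text
time_s: 3.2
tcp_pos: [0.4242, 0.119, 0.0787]
eef_rot: [[-0.928, 0.372, 0.0], [0.372, 0.928, 0.0], [-0.0, 0.0, -1.0]]
wrist_force: [0.2, 0.0, 0.1]
gripper_width: 0.0001
```

Run:
```python
from h import *
s=snapshot('side')[:,:,::-1]
crop(s,240,120,160,150,5,'s2.png')
st=monitor.read_state();print(st['tcp_pos'],st['wrist_force'])
```

```text
[0.42443118 0.11879655 0.07754551] [ 0.9948167  -0.48716266 -1.59341808]
```

View pics/s2.png

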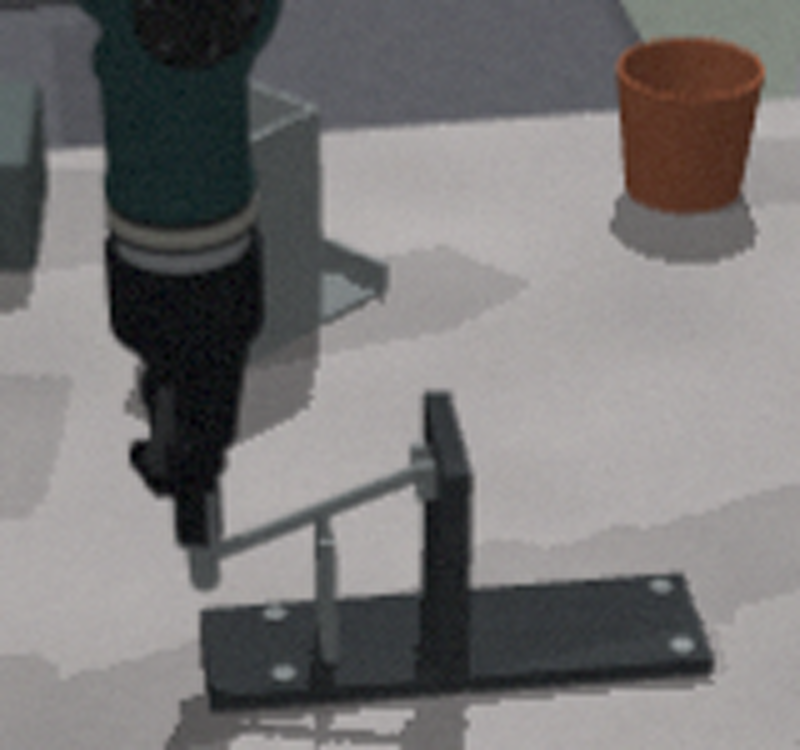

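The hook followed and is now just above the forked catch at (322,520). I continue to the stop, with a small overpress.

Call:
step_arm:
  targets:
    - {"jaw": 0,"delta_pos": [-0.002,0.001,0.006],"roll": 0}
    - {"jaw": 0,"delta_pos": [-0.0045,0.002,0.011],"roll": 0}
    - {"jaw": 0,"delta_pos": [-0.007,0.003,0.016],"roll": 0}
    - {"jaw": 0,"delta_pos": [-0.01,0.004,0.021],"roll": 0}
    - {"jaw": 0,"delta_pos": [-0.0135,0.005,0.026],"roll": 0}
    - {"jaw": 0,"delta_pos": [-0.017,0.006,0.031],"roll": 0}
    - {"jaw": 0,"delta_pos": [-0.018,0.006,0.034],"roll": 0}
    - {"jaw": 0,"delta_pos": [-0.018,0.006,0.036],"roll": 0}
    - {"jaw": 0,"delta_pos": [-0.018,0.006,0.036],"roll": 0}
    - {"jaw": 0,"delta_pos": [-0.018,0.006,0.036],"roll": 0}

```text
time_s: 4.25
tcp_pos: [0.4413, 0.1183, 0.0471]
eef_rot: [[-0.928, 0.372, -0.001], [0.372, 0.928, 0.002], [0.002, 0.001, -1.0]]
wrist_force: [-10.7, 1.2, 54.3]
gripper_width: 0.0
```

Run:
```python
from h import *
s=snapshot('side')[:,:,::-1]
crop(s,240,120,160,150,5,'s3.png')
st=monitor.read_state();print(st['tcp_pos'],st['wrist_force'])
```

```text
[0.44127307 0.11824922 0.04712706] [-10.10897831   1.22779464  55.06673699]
```

View pics/s3.png

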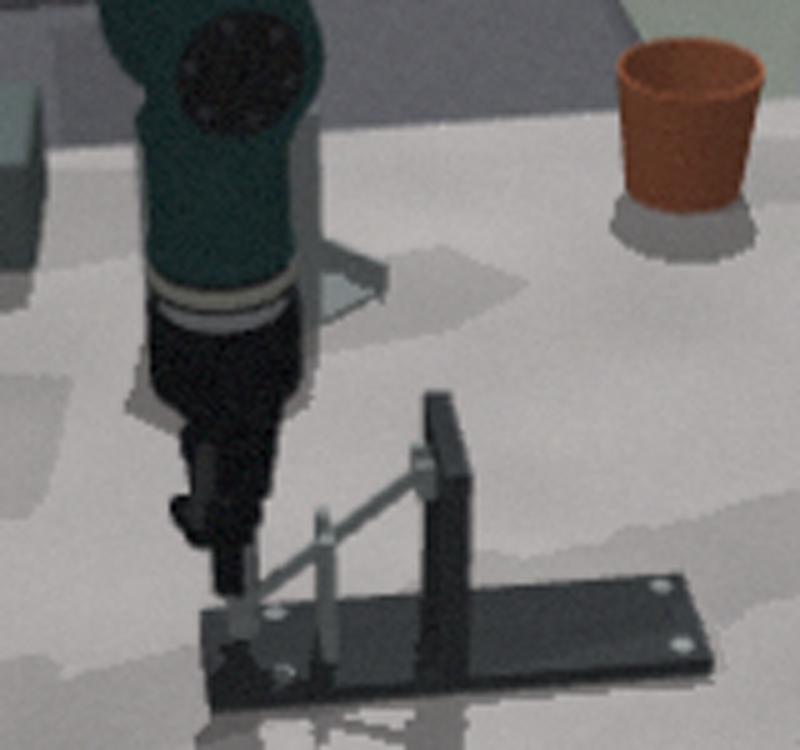

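The hook is against its stop: the rod lies in the fork, TCP z is 0.047 against 0.048 expected, and the stop resists with 55 N. I lift off and go above the square.

Call:
step_arm:
  targets:
    - {"jaw": 0,"delta_pos": [0,0,-0.01],"roll": 0}
    - {"jaw": 0,"delta_pos": [0,0,-0.04],"roll": 0}
    - {"jaw": 0,"delta_pos": [0,0,-0.08],"roll": 0}
    - {"jaw": 0,"delta_pos": [0,0,-0.12],"roll": 0}
    - {"jaw": 0,"delta_pos": [0,0,-0.16],"roll": 0}
    - {"jaw": 0,"delta_pos": [-0.01,-0.015,-0.19],"roll": 0}
    - {"jaw": 0.5,"delta_pos": [-0.03,-0.045,-0.2075],"roll": 0}
    - {"jaw": 1,"delta_pos": [-0.055,-0.08,-0.2075],"roll": 0}
    - {"jaw": 1,"delta_pos": [-0.08,-0.116,-0.2075],"roll": 0}
    - {"jaw": 1,"delta_pos": [-0.105,-0.152,-0.2075],"roll": 0}

```text
time_s: 5.3
tcp_pos: [0.4841, -0.0643, 0.2512]
eef_rot: [[-0.928, 0.372, 0.002], [0.372, 0.928, -0.0], [-0.002, 0.001, -1.0]]
wrist_force: [1.6, 0.1, -0.9]
gripper_width: 0.0577
```

Call:
step_arm:
  targets:
    - {"jaw": 1,"delta_pos": [-0.02,-0.029,0],"roll": 0}
    - {"jaw": 1,"delta_pos": [-0.04,-0.058,0],"roll": 0}
    - {"jaw": 1,"delta_pos": [-0.06,-0.087,0],"roll": 0}
    - {"jaw": 1,"delta_pos": [-0.074,-0.107,0],"roll": 0}
    - {"jaw": 1,"delta_pos": [-0.074,-0.107,0],"roll": 0}
    - {"jaw": 1,"delta_pos": [-0.074,-0.107,0],"roll": 0}
    - {"jaw": 1,"delta_pos": [-0.074,-0.107,0],"roll": 0}
    - {"jaw": 1,"delta_pos": [-0.074,-0.107,0],"roll": 0}
    - {"jaw": 1,"delta_pos": [-0.074,-0.107,0],"roll": 0}
    - {"jaw": 1,"delta_pos": [-0.074,-0.107,0],"roll": 0}

```text
time_s: 6.3
tcp_pos: [0.5123, -0.1887, 0.2509]
eef_rot: [[-0.928, 0.371, 0.0], [0.371, 0.928, 0.0], [0.0, 0.0, -1.0]]
wrist_force: [0.0, -0.7, 0.8]
gripper_width: 0.0855
```

Run:
```python
from h import *
s=snapshot('side')[:,:,::-1];t=snapshot('top')[:,:,::-1]
cv2.imwrite('pics/side4.png',s);cv2.imwrite('pics/top4.png',t)
crop(s,250,190,150,160,5,'s4.png');
st=monitor.read_state();print(st['tcp_pos'],st['eef_rot'].round(4),st['wrist_force'],st['gripper_width'])
R=st['eef_rot'];print((R.T@(np.array([.512,-.1891,.093])-st['tcp_pos'])).round(4), np.degrees(np.arctan2(R[1,1],R[0,1])),np.degrees(2.7674)-90)
```

```text
[ 0.51234072 -0.18910812  0.25088815] [[-9.283e-01  3.719e-01  2.000e-04]
 [ 3.719e-01  9.283e-01  1.000e-04]
 [-1.000e-04  1.000e-04 -1.000e+00]] [-0.11743654 -0.42793021  0.25398833] 0.08534456538646036
[ 3.000e-04 -1.000e-04  1.579e-01] 68.1654011413279 68.56034022450402
```

View pics/s4.png

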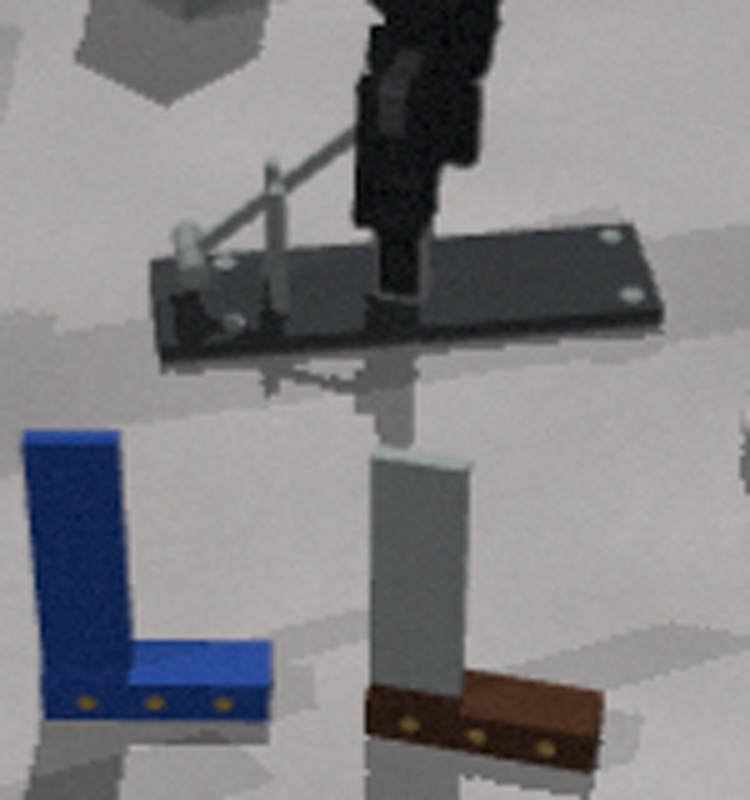

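View pics/top4.png

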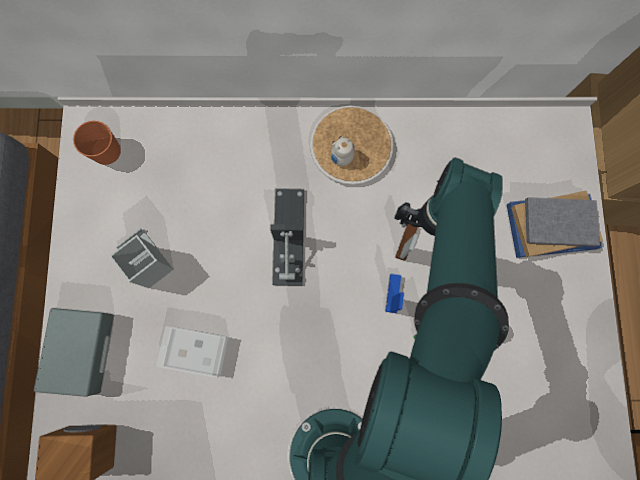

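The hook stays in the fork: side view shows the rod between the prongs at (272,190) and the handle low at (187,245). The gripper is above the blade, so I descend open and then close.

Call:
step_arm:
  targets:
    - {"jaw": 1,"delta_pos": [0,0,0.02],"roll": -0.4}
    - {"jaw": 1,"delta_pos": [0,0,0.05],"roll": -0.4}
    - {"jaw": 1,"delta_pos": [0,0,0.075],"roll": -0.4}
    - {"jaw": 1,"delta_pos": [0,0,0.1],"roll": -0.4}
    - {"jaw": 1,"delta_pos": [0,0,0.12],"roll": -0.4}
    - {"jaw": 1,"delta_pos": [0,0,0.135],"roll": -0.4}
    - {"jaw": 1,"delta_pos": [0,0,0.148],"roll": -0.4}
    - {"jaw": 1,"delta_pos": [0,0,0.158],"roll": -0.4}
    - {"jaw": 1,"delta_pos": [0,0,0.158],"roll": -0.4}
    - {"jaw": 1,"delta_pos": [0,0,0.158],"roll": -0.4}

```text
time_s: 7.4
tcp_pos: [0.5126, -0.1896, 0.093]
eef_rot: [[-0.931, 0.366, 0.0], [0.366, 0.931, -0.0], [-0.0, -0.0, -1.0]]
wrist_force: [-0.5, -0.3, 0.3]
gripper_width: 0.0855
```

Run:
```python
from h import *
s=snapshot('side')[:,:,::-1]
crop(s,250,190,150,160,5,'s5.png');
st=monitor.read_state();print(st['tcp_pos'],st['wrist_force'],st['gripper_width'])
```

```text
[ 0.51281718 -0.18972328  0.09337443] [-0.29832252 -0.09671143  0.12639668] 0.08546017460240453
```

View pics/s5.png

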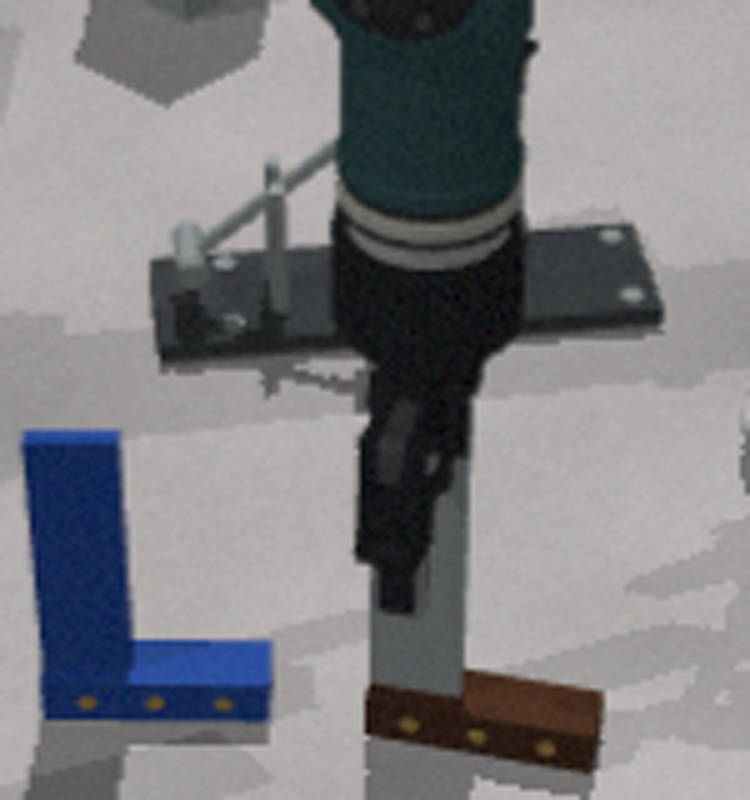

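The fingers straddle the blade. I shift 3 mm away from the heel for finger clearance at the upright, then close.

Call:
step_arm:
  targets:
    - {"jaw": 1,"delta_pos": [-0.003,0,0],"roll": 0}
    - {"jaw": 1,"delta_pos": [-0.003,0,0],"roll": 0}
    - {"jaw": 0,"delta_pos": [-0.003,0,0],"roll": 0}
    - {"jaw": 0,"delta_pos": [-0.003,0,0],"roll": 0}
    - {"jaw": 0,"delta_pos": [-0.003,0,0],"roll": 0}
    - {"jaw": 0,"delta_pos": [-0.003,0,0],"roll": 0}
    - {"jaw": 0,"delta_pos": [-0.003,0,0],"roll": 0}
    - {"jaw": 0,"delta_pos": [-0.003,0,0],"roll": 0}
    - {"jaw": 0,"delta_pos": [-0.003,0,0],"roll": 0}
    - {"jaw": 0,"delta_pos": [-0.003,0,0],"roll": 0}
  grip_force: 100

```text
time_s: 8.45
tcp_pos: [0.515, -0.1909, 0.0929]
eef_rot: [[-0.931, 0.366, -0.0], [0.366, 0.931, -0.0], [-0.0, -0.0, -1.0]]
wrist_force: [-1.6, -0.4, 0.9]
gripper_width: 0.0066
```

Call:
step_arm:
  targets:
    - {"jaw": 0,"delta_pos": [0,0,0],"roll": 0}
    - {"jaw": 0,"delta_pos": [0,0,0],"roll": 0}
    - {"jaw": 0,"delta_pos": [0,0,0],"roll": 0}
    - {"jaw": 0,"delta_pos": [0,0,-0.01],"roll": 0}
    - {"jaw": 0,"delta_pos": [0,0,-0.025],"roll": 0}
    - {"jaw": 0,"delta_pos": [0,0,-0.04],"roll": 0}
    - {"jaw": 0,"delta_pos": [0,0,-0.06],"roll": 0}
    - {"jaw": 0,"delta_pos": [0,0,-0.06],"roll": 0}
    - {"jaw": 0,"delta_pos": [0,0,-0.06],"roll": 0}
    - {"jaw": 0,"delta_pos": [0,0,-0.06],"roll": 0}

```text
time_s: 9.45
tcp_pos: [0.5143, -0.1899, 0.152]
eef_rot: [[-0.931, 0.366, -0.002], [0.366, 0.931, 0.001], [0.002, 0.0, -1.0]]
wrist_force: [0.3, -1.1, -2.7]
gripper_width: 0.0071
```

Run:
```python
from h import *
s=snapshot('side')[:,:,::-1]
crop(s,250,190,150,160,5,'s6.png');
st=monitor.read_state();print(st['tcp_pos'],st['eef_rot'].round(4),st['wrist_force'],st['gripper_width'])
```

```text
[ 0.51425304 -0.19004449  0.15182768] [[-9.307e-01  3.658e-01 -2.100e-03]
 [ 3.658e-01  9.307e-01  8.000e-04]
 [ 2.200e-03  0.000e+00 -1.000e+00]] [ 0.05198511  0.3255691  -2.1624116 ] 0.006880187197211208
```

View pics/s6.png

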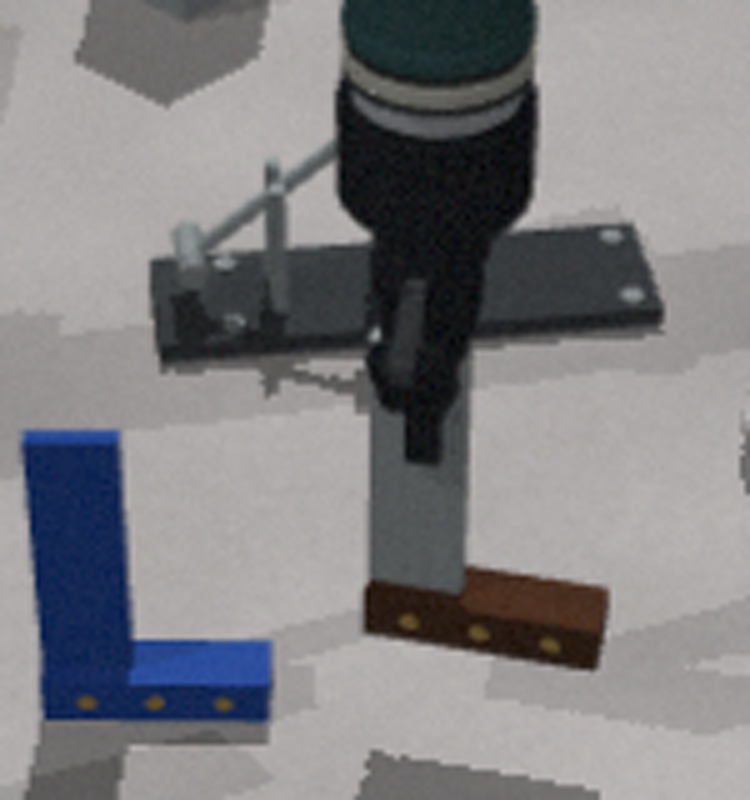

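Run:
```python
from h import *
print('owl',onz('top',(344,152),.045),'susan',onz('top',(352,145),.027))
st=monitor.read_state();R=st['eef_rot']
for P in [(.6,-.19),(.612,-.08),(.6124,.1155)]:
    print(P,(R.T@(np.r_[P,.152]-st['tcp_pos'])).round(4))
```

```text
owl [ 0.77872808 -0.03450253  0.045     ] susan [ 0.80606069 -0.05830972  0.027     ]
(0.6, -0.19) [-0.0798  0.0314 -0.0004]
(0.612, -0.08) [-0.0507  0.1382 -0.0003]
(0.6124, 0.1155) [ 2.040e-02  3.203e-01 -1.000e-04]
```

Call:
step_arm:
  targets:
    - {"jaw": 0,"delta_pos": [-0.01,0.016,-0.005],"roll": -2}
    - {"jaw": 0,"delta_pos": [-0.026,0.042,-0.01],"roll": -4}
    - {"jaw": 0,"delta_pos": [-0.042,0.07,-0.01],"roll": -6}
    - {"jaw": 0,"delta_pos": [-0.052,0.1,-0.01],"roll": -8}
    - {"jaw": 0,"delta_pos": [-0.045,0.13,-0.01],"roll": -10}
    - {"jaw": 0,"delta_pos": [-0.035,0.16,-0.01],"roll": -12.5}
    - {"jaw": 0,"delta_pos": [-0.024,0.191,-0.01],"roll": -15}
    - {"jaw": 0,"delta_pos": [-0.014,0.221,-0.01],"roll": -17}
    - {"jaw": 0,"delta_pos": [-0.004,0.25,-0.01],"roll": -19}
    - {"jaw": 0,"delta_pos": [0.004,0.273,-0.01],"roll": -20.3}

```text
time_s: 10.5
tcp_pos: [0.6115, 0.0689, 0.1622]
eef_rot: [[-1.0, 0.016, -0.001], [0.016, 1.0, 0.001], [0.001, 0.001, -1.0]]
wrist_force: [-0.9, -0.8, -2.9]
gripper_width: 0.007
```

Run:
```python
from h import *
st=monitor.read_state();R=st['eef_rot'];print(st['tcp_pos'],st['wrist_force'],st['gripper_width'],np.degrees(np.arctan2(R[1,0],R[0,0])),np.degrees(3.1208))
print((R.T@(np.r_[.6124,.1155,.125]-st['tcp_pos'])).round(4))
```

```text
[0.61147842 0.06887273 0.16217728] [-0.87100297 -0.83097685 -2.89102087] 0.006981021411677908 179.10100677770845 178.8086687044273
[-0.0002  0.0466  0.0372]
```

Call:
step_arm:
  targets:
    - {"jaw": 0,"delta_pos": [0,0.015,0],"roll": 0}
    - {"jaw": 0,"delta_pos": [0,0.032,0],"roll": 0}
    - {"jaw": 0,"delta_pos": [0,0.044,0],"roll": 0}
    - {"jaw": 0,"delta_pos": [0,0.046,0.01],"roll": 0}
    - {"jaw": 0,"delta_pos": [0,0.046,0.022],"roll": 0}
    - {"jaw": 0,"delta_pos": [0,0.046,0.034],"roll": 0}
    - {"jaw": 0,"delta_pos": [0,0.046,0.037],"roll": 0}
    - {"jaw": 0,"delta_pos": [0,0.046,0.037],"roll": 0}
    - {"jaw": 0,"delta_pos": [0,0.046,0.037],"roll": 0}
    - {"jaw": 0,"delta_pos": [0,0.046,0.037],"roll": 0}

```text
time_s: 11.5
tcp_pos: [0.6128, 0.1106, 0.1263]
eef_rot: [[-1.0, 0.021, 0.001], [0.021, 1.0, 0.0], [-0.001, 0.0, -1.0]]
wrist_force: [0.0, -0.2, -2.4]
gripper_width: 0.0068
```

Run:
```python
from h import *
s=snapshot('side')[:,:,::-1];t=snapshot('top')[:,:,::-1]
crop(s,265,170,130,100,6,'s7.png');crop(t,255,180,100,120,5,'t7.png')
st=monitor.read_state();R=st['eef_rot'];print(st['tcp_pos'],st['wrist_force'],st['gripper_width'],np.degrees(np.arctan2(R[1,0],R[0,0])))
print(R.round(4))
```

```text
[0.61269326 0.11088117 0.1263782 ] [-0.40654364 -0.11487806 -2.00829459] 0.0072637871765722116 178.8180260779679
[[-9.998e-01  2.060e-02  1.100e-03]
 [ 2.060e-02  9.998e-01  3.000e-04]
 [-1.100e-03  3.000e-04 -1.000e+00]]
```

View pics/s7.png

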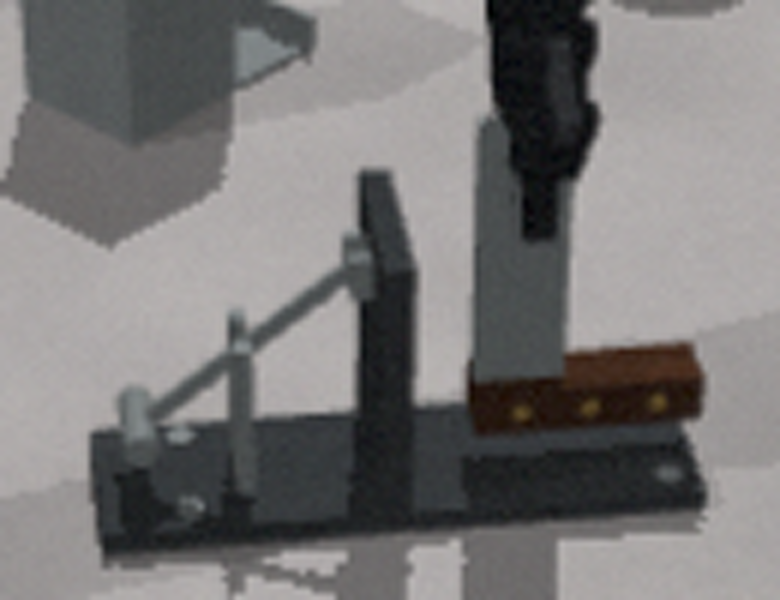

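View pics/t7.png

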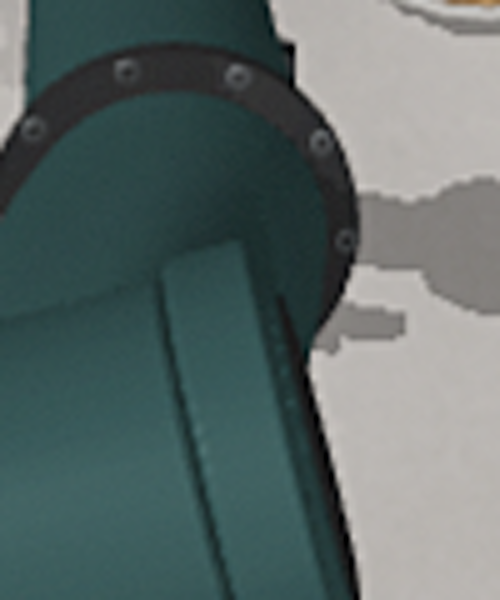

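The square is held upright above the front half of the foot, its heel (470,370) about 30 mm from the upright. The hook is still in the fork. Next I correct y by 4.5 mm, lower to just above the foot and close most of the gap.

Call:
step_arm:
  targets:
    - {"jaw": 0,"delta_pos": [0,0.0045,0.004],"roll": 0}
    - {"jaw": 0,"delta_pos": [0,0.0045,0.01],"roll": 0}
    - {"jaw": 0,"delta_pos": [0,0.0045,0.015],"roll": 0}
    - {"jaw": 0,"delta_pos": [0.004,0.0045,0.018],"roll": 0}
    - {"jaw": 0,"delta_pos": [0.01,0.0045,0.018],"roll": 0}
    - {"jaw": 0,"delta_pos": [0.016,0.0045,0.018],"roll": 0}
    - {"jaw": 0,"delta_pos": [0.022,0.0045,0.018],"roll": 0}
    - {"jaw": 0,"delta_pos": [0.025,0.0045,0.018],"roll": 0}
    - {"jaw": 0,"delta_pos": [0.025,0.0045,0.018],"roll": 0}
    - {"jaw": 0,"delta_pos": [0.025,0.0045,0.018],"roll": 0}

```text
time_s: 12.6
tcp_pos: [0.5877, 0.116, 0.1081]
eef_rot: [[-1.0, 0.02, 0.001], [0.02, 1.0, 0.0], [-0.001, 0.0, -1.0]]
wrist_force: [0.5, -0.1, -1.5]
gripper_width: 0.007
```

Run:
```python
from h import *
s=snapshot('side')[:,:,::-1]
crop(s,265,170,130,100,6,'s8.png')
st=monitor.read_state();R=st['eef_rot'];print(st['tcp_pos'],st['wrist_force'],st['wrist_torque'],np.degrees(np.arctan2(R[1,0],R[0,0])))
```

```text
[0.58782908 0.11599645 0.10806461] [ 0.15311455  0.13121436 -2.47752413] [-0.07059807  0.05893276 -0.00074985] 178.82658083663506
```

View pics/s8.png

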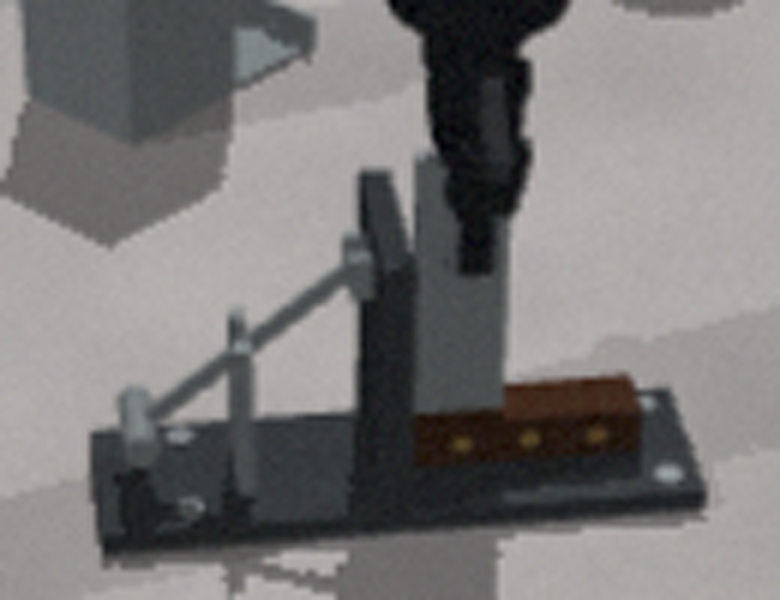

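Call:
step_arm:
  targets:
    - {"jaw": 0,"delta_pos": [0,0,0.001],"roll": 0}
    - {"jaw": 0,"delta_pos": [0,0,0.002],"roll": 0}
    - {"jaw": 0,"delta_pos": [0,0,0.003],"roll": 0}
    - {"jaw": 0,"delta_pos": [0,0,0.004],"roll": 0}
    - {"jaw": 0,"delta_pos": [0,0,0.004],"roll": 0}
    - {"jaw": 0,"delta_pos": [0,0,0.004],"roll": 0}
    - {"jaw": 0,"delta_pos": [0,0,0.004],"roll": 0}
    - {"jaw": 0,"delta_pos": [0,0,0.004],"roll": 0}
    - {"jaw": 0,"delta_pos": [0,0,0.004],"roll": 0}
    - {"jaw": 0,"delta_pos": [0,0,0.004],"roll": 0}

```text
time_s: 13.65
tcp_pos: [0.5875, 0.1159, 0.1049]
eef_rot: [[-1.0, 0.021, 0.0], [0.021, 1.0, 0.0], [-0.0, 0.0, -1.0]]
wrist_force: [-2.4, -0.7, 6.1]
gripper_width: 0.0062
```

Run:
```python
from h import *
st=monitor.read_state();R=st['eef_rot'];print(st['tcp_pos'],st['wrist_force'],st['wrist_torque'],R.round(4))
```

```text
[0.58751893 0.11585801 0.10487568] [-2.3580226  -0.74559261  6.10897988] [-0.00944371  0.48404863  0.01787847] [[-9.998e-01  2.060e-02  2.000e-04]
 [ 2.060e-02  9.998e-01  2.000e-04]
 [-2.000e-04  2.000e-04 -1.000e+00]]
```

Foot contact came at the predicted height. Now I slide to the upright.

Call:
step_arm:
  targets:
    - {"jaw": 0,"delta_pos": [0.001,0,0],"roll": 0}
    - {"jaw": 0,"delta_pos": [0.002,0,0],"roll": 0}
    - {"jaw": 0,"delta_pos": [0.003,0,0],"roll": 0}
    - {"jaw": 0,"delta_pos": [0.004,0,0],"roll": 0}
    - {"jaw": 0,"delta_pos": [0.005,0,0],"roll": 0}
    - {"jaw": 0,"delta_pos": [0.006,0,0],"roll": 0}
    - {"jaw": 0,"delta_pos": [0.006,0,0],"roll": 0}
    - {"jaw": 0,"delta_pos": [0.006,0,0],"roll": 0}
    - {"jaw": 0,"delta_pos": [0.006,0,0],"roll": 0}
    - {"jaw": 0,"delta_pos": [0.006,0,0],"roll": 0}

```text
time_s: 14.65
tcp_pos: [0.5845, 0.1162, 0.105]
eef_rot: [[-1.0, 0.021, 0.006], [0.021, 1.0, 0.001], [-0.006, 0.001, -1.0]]
wrist_force: [4.3, -0.6, 6.9]
gripper_width: 0.0069
```

Run:
```python
from h import *
st=monitor.read_state();R=st['eef_rot'];print(st['tcp_pos'],st['wrist_force'],st['wrist_torque'],R.round(4))
```

```text
[0.5844923 0.1161679 0.1049908] [ 4.34720167 -0.61387433  6.92081711] [-0.26375012 -1.1424686  -0.01636324] [[-9.998e-01  2.080e-02  6.500e-03]
 [ 2.080e-02  9.998e-01  8.000e-04]
 [-6.500e-03  9.000e-04 -1.000e+00]]
```

Run:
```python
from h import *
s=snapshot('side')[:,:,::-1]; cv2.imwrite('pics/side9.png',s)
crop(s,315,180,80,75,9,'s9.png')
st=monitor.read_state();print(st['tcp_pos'],st['wrist_force'],st['q'].round(3))
```

```text
[0.58448706 0.11618294 0.1049769 ] [4.86841109 0.71865838 6.06285343] [-0.363  0.601  0.126  2.002 -0.137  0.54   1.409]
```

View pics/s9.png

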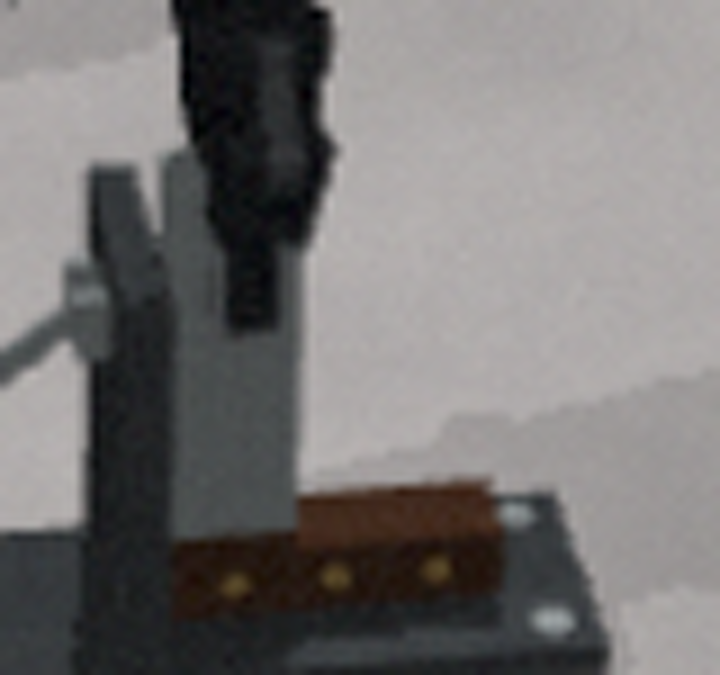

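Run:
```python
from h import *
v=[.5569,.1164,3.1208]
def w(l): c,s=np.cos(v[2]),np.sin(v[2]); return [v[0]+c*l[0]-s*l[1],v[1]+s*l[0]+c*l[1],l[2]]
L={'stock far top near':(-.1,.014,.034),'stock far top back':(-.1,-.014,.034),'stock far bot':(-.1,.014,.012),'blade far bottom':(-.04,.004,.034),'blade far .12':(-.04,.004,.12),'blade top heel':(0,-.004,.162),'upr near top':(0,.04,.137),'upr near bot':(0,.04,.012),'foot far near':(-.13,.04,.012),'foot far back':(-.13,-.04,.012)}
for k,l in L.items():
    p=proj('side',[w(l)])[0]; print(k,(((p-[315,180])+.5)*9-.5).round(0))
```

```text
stock far top near [499. 539.]
stock far top back [480. 485.]
stock far bot [495. 600.]
blade far bottom [290. 535.]
blade far .12 [298. 287.]
blade top heel [156. 154.]
upr near top [178. 315.]
upr near bot [172. 679.]
foot far near [614. 645.]
foot far back [556. 488.]
```

The square is within about 2 mm of home by the image, and heel contact is just starting. I press down first so the stock seats flat, then in.

Call:
step_arm:
  targets:
    - {"jaw": 0,"delta_pos": [0,0,0.0005],"roll": 0}
    - {"jaw": 0,"delta_pos": [0,0,0.001],"roll": 0}
    - {"jaw": 0,"delta_pos": [0,0,0.0015],"roll": 0}
    - {"jaw": 0,"delta_pos": [0.0005,0,0.0015],"roll": 0}
    - {"jaw": 0,"delta_pos": [0.001,0,0.0015],"roll": 0}
    - {"jaw": 0,"delta_pos": [0.0015,0,0.0015],"roll": 0}
    - {"jaw": 0,"delta_pos": [0.002,0,0.0015],"roll": 0}
    - {"jaw": 0,"delta_pos": [0.002,0,0.0015],"roll": 0}
    - {"jaw": 0,"delta_pos": [0.002,0,0.0015],"roll": 0}
    - {"jaw": 0,"delta_pos": [0.002,0,0.0015],"roll": 0}
  grip_force: 115

```text
time_s: 15.7
tcp_pos: [0.5843, 0.1162, 0.105]
eef_rot: [[-1.0, 0.021, 0.01], [0.021, 1.0, 0.001], [-0.01, 0.002, -1.0]]
wrist_force: [4.0, -2.1, 13.3]
gripper_width: 0.0067
```

Run:
```python
from h import *
st=monitor.read_state();R=st['eef_rot'];print(st['tcp_pos'],st['wrist_force'],st['wrist_torque'],R.round(4))
```

```text
[0.584314  0.116184  0.1050198] [ 3.96735202 -2.07155942 13.3228628 ] [-0.44228475 -1.02594229  0.03342004] [[-0.9997  0.0211  0.0101]
 [ 0.0211  0.9998  0.0013]
 [-0.0101  0.0015 -0.9999]]
```

```bash
cat > edge.py <<'E'
from h import *
import sys
v=[.5569,.1164,3.1208]
def w(l): c,s=np.cos(v[2]),np.sin(v[2]); return [v[0]+c*l[0]-s*l[1],v[1]+s*l[0]+c*l[1],l[2]]
def edge(g,A,B,n=9,half=6):
    # sample intensity across the predicted edge A->B; subpixel offset of max gradient along normal
    a,b=proj('side',[w(A),w(B)]); d=(b-a)/np.linalg.norm(b-a); nrm=np.array([-d[1],d[0]])
    if nrm[0]<0 and abs(nrm[0])>abs(nrm[1]): nrm=-nrm
    o=[];t=np.arange(-half,half+.01,.25)
    for f in np.linspace(.12,.88,n):
        p=a+(b-a)*f; q=p+np.outer(t,nrm)
        vals=cv2.remap(g,q[:,0].astype(np.float32),q[:,1].astype(np.float32),cv2.INTER_CUBIC)[:,0]
        vals=np.convolve(vals,np.ones(3)/3,'same'); gr=np.abs(np.gradient(vals)); gr[:4]=0;gr[-4:]=0
        k=gr.argmax(); m=slice(max(0,k-4),k+5); o.append((gr[m]*t[m]).sum()/gr[m].sum())
    return np.array(o)
def report(im):
    g=cv2.cvtColor(im,cv2.COLOR_RGB2GRAY).astype(np.float32)
    for n,A,B,h in [('blade far edge',(-.04,.004,.10),(-.04,.004,.036),5),('stock far vert',(-.1,.014,.034),(-.1,.014,.012),4),('stock top near',(-.045,.014,.034),(-.1,.014,.034),2.5),('stock bottom',(-.01,.014,.012),(-.1,.014,.012),2.5),
      ('upr near back',(.014,.04,.137),(.014,.04,.03),4),('foot far end',(-.13,.04,.012),(-.13,-.04,.012),4),('foot near',(.02,.04,0),(-.13,.04,0),3)]:
        e=edge(g,A,B,half=h); print(n,e.round(1),'med',np.median(e).round(2))
E
python3 - <<'E'
from edge import *
im=snapshot('side'); cv2.imwrite('pics/side10.png',im[:,:,::-1]); crop(im[:,:,::-1],315,180,80,75,9,'s10.png')
report(im)
k,_,T=K('side'); P=np.array([.58,.11,.06]);print('mm/px',np.linalg.norm(P-T[:3,3])/k[0,0]*1000)
E
```

```text
blade far edge [0.5 0.5 0.5 0.7 0.3 0.5 0.5 0.5 0.6] med 0.47
stock far vert [ 0.3  0.6  0.5  0.6  0.8  0.8  0.7  1.  -0.6] med 0.64
stock top near [ 1.1 -0.6 -0.5 -0.4 -0.5  1.2  1.1 -0.6 -0.9] med -0.48
stock bottom [ 0.9  0.4 -0.6  1.2 -1.2 -0.7  1.2 -0.5 -0.7] med -0.55
upr near back [-1.6 -2.5 -2.5 -2.5  0.   0.1  0.4  1.1  1.2] med 0.02
foot far end [-0.5 -2.7 -0.5 -0.  -0.3 -0.6 -0.3 -0.5 -0.3] med -0.46
foot near [-0.8 -0.3 -0.6  1.7  1.2  1.6  0.7  1.5  1.7] med 1.15
mm/px 2.6047254951895176
```

View pics/s10.png

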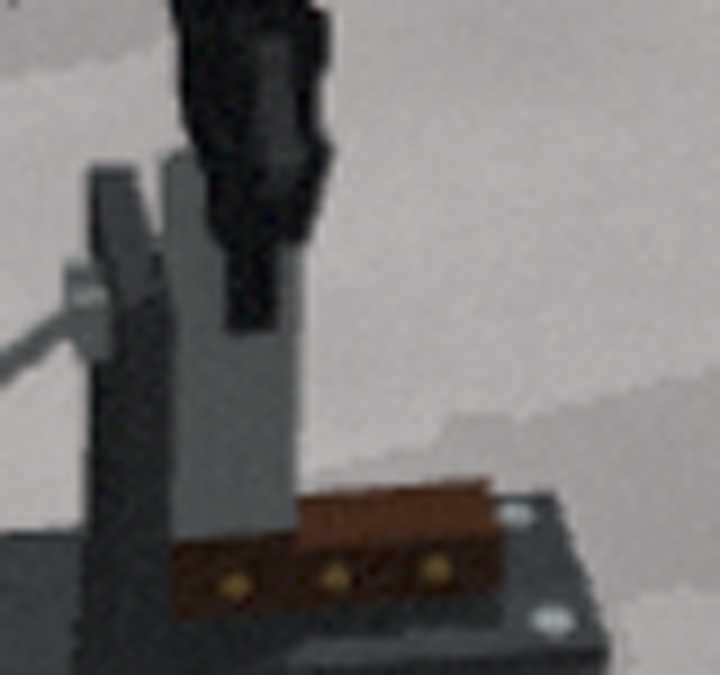

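The blade is vertical but still 1–2 mm from home. That could be stiction on the foot, so I unload downward and look for movement towards the upright.

Call:
step_arm:
  targets:
    - {"jaw": 0,"delta_pos": [0,0,-0.001],"roll": 0}
    - {"jaw": 0,"delta_pos": [0,0,-0.0015],"roll": 0}
    - {"jaw": 0,"delta_pos": [0,0,-0.002],"roll": 0}
    - {"jaw": 0,"delta_pos": [0,0,-0.002],"roll": 0}
    - {"jaw": 0,"delta_pos": [0,0,-0.002],"roll": 0}
    - {"jaw": 0,"delta_pos": [0,0,-0.002],"roll": 0}
    - {"jaw": 0,"delta_pos": [0,0,-0.002],"roll": 0}
    - {"jaw": 0,"delta_pos": [0,0,-0.002],"roll": 0}
    - {"jaw": 0,"delta_pos": [0,0,-0.002],"roll": 0}
    - {"jaw": 0,"delta_pos": [0,0,-0.002],"roll": 0}

```text
time_s: 16.75
tcp_pos: [0.5825, 0.1163, 0.105]
eef_rot: [[-1.0, 0.021, 0.006], [0.021, 1.0, 0.001], [-0.006, 0.001, -1.0]]
wrist_force: [6.0, -1.0, 3.4]
gripper_width: 0.0069
```

Run:
```python
from h import *
st=monitor.read_state();R=st['eef_rot'];print(st['tcp_pos'],st['wrist_force'],st['wrist_torque'],R[:,2].round(4))
```

```text
[0.58250589 0.11629793 0.10499933] [ 6.03192951 -0.98440766  3.36168233] [-0.132522   -1.26235734  0.04060756] [ 6.4e-03  8.0e-04 -1.0e+00]
```

It was stiction: the TCP moved to x=0.5825 (home predicted 0.5824). I push further to confirm upright contact.

Call:
step_arm:
  targets:
    - {"jaw": 0,"delta_pos": [0.001,0,0],"roll": 0}
    - {"jaw": 0,"delta_pos": [0.002,0,0],"roll": 0}
    - {"jaw": 0,"delta_pos": [0.003,0,0],"roll": 0}
    - {"jaw": 0,"delta_pos": [0.004,0,0],"roll": 0}
    - {"jaw": 0,"delta_pos": [0.005,0,0],"roll": 0}
    - {"jaw": 0,"delta_pos": [0.005,0,0],"roll": 0}
    - {"jaw": 0,"delta_pos": [0.005,0,0],"roll": 0}
    - {"jaw": 0,"delta_pos": [0.005,0,0],"roll": 0}
    - {"jaw": 0,"delta_pos": [0.005,0,0],"roll": 0}
    - {"jaw": 0,"delta_pos": [0.005,0,0],"roll": 0}

```text
time_s: 17.75
tcp_pos: [0.5827, 0.1163, 0.1053]
eef_rot: [[-1.0, 0.021, 0.017], [0.021, 1.0, 0.001], [-0.017, 0.002, -1.0]]
wrist_force: [14.4, -1.6, -5.5]
gripper_width: 0.0065
```

Run:
```python
from edge import *
im=snapshot('side')
st=monitor.read_state();R=st['eef_rot'];print(st['tcp_pos'],st['wrist_force'],st['wrist_torque'],R.round(4))
report(im)
```

```text
[0.58265362 0.11632223 0.10529327] [14.86082712 -1.00061139 -5.33518324] [-0.25135106 -2.78168436  0.00897721] [[-0.9996  0.0215  0.0166]
 [ 0.0215  0.9998  0.0014]
 [-0.0166  0.0017 -0.9999]]
blade far edge [-0.1 -0.2 -0.1 -0.   0.   0.   0.2  0.1  0.4] med 0.01
stock far vert [ 0.1  0.1  0.5  0.7  0.2  0.2  0.3 -0.2 -0.2] med 0.22
stock top near [ 1.3 -0.7 -1.1 -0.4 -0.8  1.1  1.  -0.8 -1. ] med -0.75
stock bottom [-1.   0.9  0.3 -1.   0.7 -0.8 -1.1 -0.3  1.1] med -0.29
upr near back [-1.9 -2.6 -2.6 -2.5 -2.7 -2.6  2.6 -2.  -2.5] med -2.53
foot far end [-0.5 -2.7 -0.5 -0.  -0.3 -0.7 -0.3 -0.5 -0.3] med -0.49
foot near [-0.7 -0.5 -0.5  1.7  1.1  1.6  0.9 -0.5  1.7] med 0.9
```

Heel contact is confirmed: x stays at 0.5827 while Fx rises to 15 N. But the tool tilts 17 mrad and the square follows (blade edge slope about 0.5 px, foot unloaded). I relax the grip to its minimum so the square can settle flat in the pads, back off x and press down.

Call:
step_arm:
  targets:
    - {"jaw": 0,"delta_pos": [-0.001,0,0.0],"roll": 0}
    - {"jaw": 0,"delta_pos": [-0.002,0,0.0005],"roll": 0}
    - {"jaw": 0,"delta_pos": [-0.003,0,0.001],"roll": 0}
    - {"jaw": 0,"delta_pos": [-0.004,0,0.0015],"roll": 0}
    - {"jaw": 0,"delta_pos": [-0.005,0,0.002],"roll": 0}
    - {"jaw": 0,"delta_pos": [-0.005,0,0.0025],"roll": 0}
    - {"jaw": 0,"delta_pos": [-0.005,0,0.0025],"roll": 0}
    - {"jaw": 0,"delta_pos": [-0.005,0,0.0025],"roll": 0}
    - {"jaw": 0,"delta_pos": [-0.005,0,0.0025],"roll": 0}
    - {"jaw": 0,"delta_pos": [-0.005,0,0.0025],"roll": 0}
  grip_force: 20

```text
time_s: 18.8
tcp_pos: [0.5834, 0.1164, 0.1049]
eef_rot: [[-1.0, 0.021, 0.008], [0.021, 1.0, 0.002], [-0.008, 0.002, -1.0]]
wrist_force: [2.9, -2.4, 18.2]
gripper_width: 0.0067
```

Run:
```python
from edge import *
im=snapshot('side')
st=monitor.read_state();R=st['eef_rot'];print(st['tcp_pos'],st['wrist_force'],st['wrist_torque'],R[:,2].round(4),st['gripper_width'])
report(im)
```

```text
[0.58340069 0.11637319 0.10489522] [ 2.86783512 -1.52246343 18.69000591] [-0.32810576 -0.43131857  0.04995745] [ 0.008   0.0015 -1.    ] 0.006840017983357253
blade far edge [-0.1 -0.   0.   0.1  0.2  0.   0.2  0.2  0.4] med 0.12
stock far vert [ 0.3  0.2  0.3  0.4  0.3  0.2  0.   0.1 -0. ] med 0.23
stock top near [ 1.2 -0.2 -1.  -0.6 -0.8  1.1  1.2 -0.6 -0.7] med -0.57
stock bottom [-0.8  1.2  0.5  0.5  0.   1.2  1.1  1.3  0.9] med 0.85
upr near back [-2.  -2.7 -2.6 -2.6 -2.6  2.7 -2.  -1.  -2.5] med -2.49
foot far end [-0.5 -2.7 -0.5 -0.  -0.3 -0.6 -0.5 -0.5 -0.2] med -0.48
foot near [-0.7 -0.3 -0.5  1.7  1.2  1.6  0.9 -0.3  1.6] med 0.86
```

The heel foot edge is held out by friction. To get it truly flat, I unload, open so the square settles on its stock, and regrip with an unloaded vertical tool.

Call:
step_arm:
  targets:
    - {"jaw": 0,"delta_pos": [-0.001,0,-0.001],"roll": 0}
    - {"jaw": 0,"delta_pos": [-0.0025,0,-0.0025],"roll": 0}
    - {"jaw": 0,"delta_pos": [-0.0025,0,-0.0025],"roll": 0}
    - {"jaw": 0.3,"delta_pos": [-0.0025,0,-0.0025],"roll": 0}
    - {"jaw": 0.3,"delta_pos": [-0.0025,0,-0.0025],"roll": 0}
    - {"jaw": 0.3,"delta_pos": [-0.0025,0,-0.0025],"roll": 0}
    - {"jaw": 0.3,"delta_pos": [-0.0025,0,-0.0025],"roll": 0}
    - {"jaw": 0.3,"delta_pos": [-0.0025,0,-0.0025],"roll": 0}
    - {"jaw": 0.3,"delta_pos": [-0.0025,0,-0.0025],"roll": 0}
    - {"jaw": 0.3,"delta_pos": [-0.0025,0,-0.0025],"roll": 0}

```text
time_s: 19.85
tcp_pos: [0.5818, 0.116, 0.1042]
eef_rot: [[-1.0, 0.021, -0.0], [0.021, 1.0, -0.0], [0.0, -0.0, -1.0]]
wrist_force: [-0.1, -0.3, -0.1]
gripper_width: 0.0259
```

Run:
```python
from edge import *
im=snapshot('side'); crop(im[:,:,::-1],315,180,80,75,9,'s11.png')
st=monitor.read_state();R=st['eef_rot'];print(st['tcp_pos'],st['wrist_force'],st['wrist_torque'],R.round(4),st['gripper_width'])
report(im)
```

```text
[0.58181984 0.11599092 0.10429583] [-0.12908245 -0.01426729  0.03458099] [ 0.00728045  0.01001864 -0.04864793] [[-9.998e-01  2.050e-02 -1.000e-04]
 [ 2.050e-02  9.998e-01 -0.000e+00]
 [ 1.000e-04 -1.000e-04 -1.000e+00]] 0.025737182668485962
blade far edge [-0.3 -0.2 -0.3 -0.3 -0.3 -0.3 -0.7 -0.5 -0.3] med -0.31
stock far vert [-0.8 -0.5 -0.4 -0.3 -0.3 -0.3 -0.3 -0.3 -0.3] med -0.34
stock top near [ 1.2 -0.5 -0.2 -0.9 -0.5 -0.8 -0.3 -0.4 -0.8] med -0.49
stock bottom [-1.  -0.8  0.6 -0.3 -0.5 -0.7  1.2 -1.   1.1] med -0.51
upr near back [-1.7 -2.6 -2.6 -0.  -2.5 -2.3 -2.6 -0.8  2. ] med -2.33
foot far end [-0.5 -2.7 -0.4 -0.  -0.3 -0.6 -0.3 -0.5 -0.3] med -0.44
foot near [-0.6 -0.6 -0.5  1.7  1.2  1.6  0.9 -0.4  1.7] med 0.89
```

View pics/s11.png

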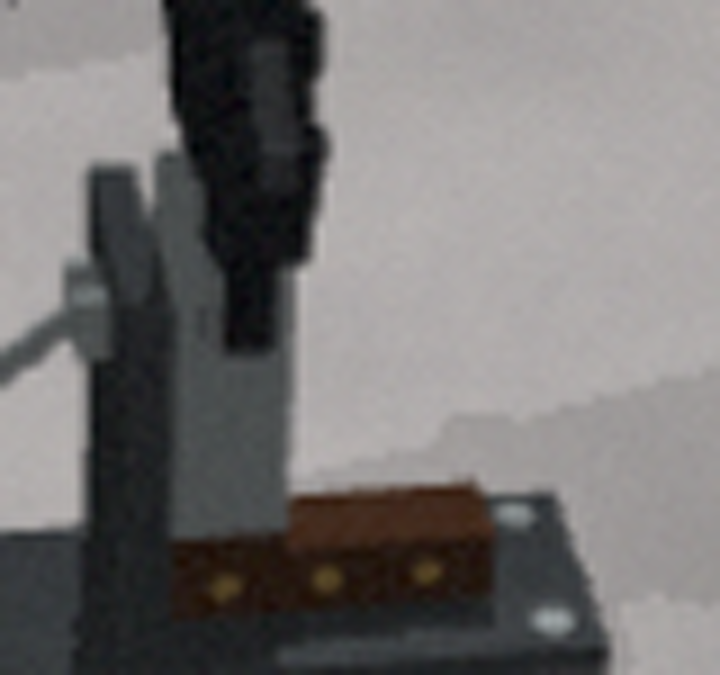

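After release the square settled: blade vertical (flat −0.3 px), stock end −0.34 px, matching the bracket's own −0.44 px bias, so it now sits flat at home. I regrip lightly with the tool vertical.

Call:
step_arm:
  targets:
    - {"jaw": 0.3,"delta_pos": [-0.001,0,0],"roll": 0}
    - {"jaw": 0.3,"delta_pos": [-0.002,0,0],"roll": 0}
    - {"jaw": 0,"delta_pos": [-0.002,0,0],"roll": 0}
    - {"jaw": 0,"delta_pos": [-0.002,0,0],"roll": 0}
    - {"jaw": 0,"delta_pos": [-0.002,0,0],"roll": 0}
    - {"jaw": 0,"delta_pos": [-0.002,0,0],"roll": 0}
    - {"jaw": 0,"delta_pos": [-0.002,0,0],"roll": 0}
    - {"jaw": 0,"delta_pos": [-0.002,0,0],"roll": 0}
    - {"jaw": 0,"delta_pos": [-0.002,0,0],"roll": 0}
    - {"jaw": 0,"delta_pos": [-0.002,0,0],"roll": 0}
  grip_force: 30

```text
time_s: 20.9
tcp_pos: [0.5841, 0.116, 0.1044]
eef_rot: [[-1.0, 0.02, 0.0], [0.02, 1.0, 0.0], [-0.0, 0.0, -1.0]]
wrist_force: [0.1, 0.1, 0.2]
gripper_width: 0.0075
```

Call:
step_arm:
  targets:
    - {"jaw": 0,"delta_pos": [0,0,0.0005],"roll": 0}
    - {"jaw": 0,"delta_pos": [0,0,0.001],"roll": 0}
    - {"jaw": 0,"delta_pos": [0,0,0.0015],"roll": 0}
    - {"jaw": 0,"delta_pos": [0,0,0.0015],"roll": 0}
    - {"jaw": 0,"delta_pos": [0,0,0.0015],"roll": 0}
    - {"jaw": 0,"delta_pos": [0,0,0.0015],"roll": 0}
    - {"jaw": 0,"delta_pos": [0,0,0.0015],"roll": 0}
    - {"jaw": 0,"delta_pos": [0,0,0.0015],"roll": 0}
    - {"jaw": 0,"delta_pos": [0,0,0.0015],"roll": 0}
    - {"jaw": 0,"delta_pos": [0,0,0.0015],"roll": 0}

```text
time_s: 21.9
tcp_pos: [0.5841, 0.116, 0.1044]
eef_rot: [[-1.0, 0.021, 0.001], [0.021, 1.0, 0.0], [-0.001, 0.0, -1.0]]
wrist_force: [-2.3, 0.5, 11.4]
gripper_width: 0.0078
```

Run:
```python
from edge import *
st=monitor.read_state();R=st['eef_rot'];print(st['tcp_pos'],st['wrist_force'],st['wrist_torque'],R[:,2].round(4),st['gripper_width'])
```

```text
[0.5840986  0.11602217 0.10437985] [-2.25736977  0.45579435 11.41936933] [-0.06739021  0.44805461 -0.02591439] [ 5.e-04  5.e-04 -1.e+00] 0.007758632172424292
```

Call:
step_arm:
  targets:
    - {"jaw": 0,"delta_pos": [0.001,0,0.0005],"roll": 0}
    - {"jaw": 0,"delta_pos": [0.002,0,0.0005],"roll": 0}
    - {"jaw": 0,"delta_pos": [0.003,0,0.001],"roll": 0}
    - {"jaw": 0,"delta_pos": [0.004,0,0.001],"roll": 0}
    - {"jaw": 0,"delta_pos": [0.005,0,0.0015],"roll": 0}
    - {"jaw": 0,"delta_pos": [0.005,0,0.0015],"roll": 0}
    - {"jaw": 0,"delta_pos": [0.005,0,0.0015],"roll": 0}
    - {"jaw": 0,"delta_pos": [0.005,0,0.0015],"roll": 0}
    - {"jaw": 0,"delta_pos": [0.005,0,0.0015],"roll": 0}
    - {"jaw": 0,"delta_pos": [0.005,0,0.0015],"roll": 0}

```text
time_s: 22.9
tcp_pos: [0.5841, 0.1161, 0.1043]
eef_rot: [[-1.0, 0.021, 0.01], [0.021, 1.0, 0.001], [-0.01, 0.002, -1.0]]
wrist_force: [3.0, -0.8, 12.5]
gripper_width: 0.0071
```

Run:
```python
from edge import *
im=snapshot('side')
st=monitor.read_state();R=st['eef_rot'];print(st['tcp_pos'],st['wrist_force'],st['wrist_torque'],R[:,2].round(4),st['gripper_width'])
report(im)
```

```text
[0.58415069 0.11607532 0.10434769] [ 3.28653409 -0.97682108 12.22223661] [-0.22699867 -0.38269873  0.03022874] [ 0.0104  0.0013 -0.9999] 0.007904462738630623
blade far edge [-0.2 -0.2 -0.5 -0.3 -0.3 -0.3 -0.5 -0.5 -0.3] med -0.32
stock far vert [-0.4 -0.3 -0.4 -0.4 -0.2 -0.2 -0.2 -0.3 -0.5] med -0.33
stock top near [ 1.2 -0.6 -0.7 -0.3 -0.6 -0.6 -0.5 -0.3 -0.6] med -0.57
stock bottom [-0.7 -1.1 -0.5  1.3  1.3  1.   0.5  1.3  1.2] med 0.95
upr near back [-1.7 -2.5 -2.7 -2.5  0.2 -1.  -2.6 -1.8 -1.8] med -1.84
foot far end [-0.5 -2.7 -0.5 -0.  -0.3 -0.6 -0.3 -0.5 -0.3] med -0.46
foot near [-0.7 -0.5 -0.5  1.7  1.2  1.6  0.9 -0.4  1.7] med 0.9
```

It works: the square stays put (−0.32/−0.33 px, vertical) while the tool pivots in the pads. I push more.

Call:
step_arm:
  targets:
    - {"jaw": 0,"delta_pos": [0.001,0,0.0],"roll": 0}
    - {"jaw": 0,"delta_pos": [0.002,0,0.0005],"roll": 0}
    - {"jaw": 0,"delta_pos": [0.003,0,0.0005],"roll": 0}
    - {"jaw": 0,"delta_pos": [0.004,0,0.001],"roll": 0}
    - {"jaw": 0,"delta_pos": [0.005,0,0.001],"roll": 0}
    - {"jaw": 0,"delta_pos": [0.006,0,0.001],"roll": 0}
    - {"jaw": 0,"delta_pos": [0.006,0,0.001],"roll": 0}
    - {"jaw": 0,"delta_pos": [0.006,0,0.001],"roll": 0}
    - {"jaw": 0,"delta_pos": [0.006,0,0.001],"roll": 0}
    - {"jaw": 0,"delta_pos": [0.006,0,0.001],"roll": 0}

```text
time_s: 23.95
tcp_pos: [0.5843, 0.1161, 0.1043]
eef_rot: [[-1.0, 0.022, 0.023], [0.022, 1.0, 0.002], [-0.023, 0.003, -1.0]]
wrist_force: [11.6, -1.9, 7.7]
gripper_width: 0.0076
```

Run:
```python
from edge import *
im=snapshot('side')
st=monitor.read_state();R=st['eef_rot'];print(st['tcp_pos'],st['wrist_force'],st['wrist_torque'],R[:,2].round(4),st['gripper_width'])
report(im)
```

```text
[0.58424276 0.11612409 0.1043143 ] [11.60335716 -1.83582403  7.92587389] [-0.39541689 -1.992998    0.00199823] [ 0.0226  0.0021 -0.9997] 0.007386480618027513
blade far edge [-0.3 -0.3 -0.5 -0.3 -0.3 -0.6 -0.5 -0.5 -0.3] med -0.31
stock far vert [-0.2 -0.3 -0.6 -0.6 -0.4 -0.3 -0.3 -0.4 -0.4] med -0.36
stock top near [ 1.2 -0.8 -0.6 -0.8 -0.1 -0.5 -0.7 -0.3 -0.9] med -0.61
stock bottom [-1.3  0.2 -1.2 -0.3 -0.7 -0.5  0.8  1.1  1. ] med -0.28
upr near back [-2.  -2.7 -2.6 -2.2 -2.4 -2.5 -1.  -1.  -0.5] med -2.15
foot far end [-0.5 -2.7 -0.4 -0.  -0.3 -0.6 -0.5 -0.5 -0.1] med -0.49
foot near [-0.7 -0.3 -0.5  1.6  1.2  1.6  0.7 -0.3  1.7] med 0.68
```

Still flat, with Fx at 11.6 N. I lock the grip firmer, then add downward push.

Call:
step_arm:
  targets:
    - {"jaw": 0,"delta_pos": [0,0,0],"roll": 0}
    - {"jaw": 0,"delta_pos": [0,0,0],"roll": 0}
    - {"jaw": 0,"delta_pos": [0,0,0],"roll": 0}
    - {"jaw": 0,"delta_pos": [0,0,0.0005],"roll": 0}
    - {"jaw": 0,"delta_pos": [0,0,0.001],"roll": 0}
    - {"jaw": 0,"delta_pos": [0,0,0.0015],"roll": 0}
    - {"jaw": 0,"delta_pos": [0,0,0.002],"roll": 0}
    - {"jaw": 0,"delta_pos": [0,0,0.002],"roll": 0}
    - {"jaw": 0,"delta_pos": [0,0,0.002],"roll": 0}
    - {"jaw": 0,"delta_pos": [0,0,0.002],"roll": 0}
  grip_force: 80

```text
time_s: 25.0
tcp_pos: [0.5843, 0.1161, 0.1043]
eef_rot: [[-1.0, 0.022, 0.023], [0.022, 1.0, 0.003], [-0.023, 0.003, -1.0]]
wrist_force: [6.7, -1.7, 21.4]
gripper_width: 0.0073
```

Run:
```python
from edge import *
im=snapshot('side'); crop(im[:,:,::-1],265,170,130,100,6,'s12.png')
st=monitor.read_state();R=st['eef_rot'];print(st['tcp_pos'],st['wrist_force'],st['wrist_torque'],R[:,2].round(4),st['gripper_width'])
report(im)
```

```text
[0.58429489 0.11612559 0.10435064] [ 7.63592155 -1.53976086 21.91249095] [-0.58238379 -1.17063002  0.04867835] [ 0.0227  0.0026 -0.9997] 0.0072443984503012164
blade far edge [-0.3 -0.2 -0.5 -0.3 -0.3 -0.6 -0.5 -0.5 -0. ] med -0.33
stock far vert [-0.4 -0.3 -0.4 -0.5 -0.3 -0.3 -0.3 -0.3 -0.4] med -0.34
stock top near [-0.5 -0.5 -0.7 -0.3 -0.3  1.2 -0.5 -0.3 -0.7] med -0.49
stock bottom [-0.8  1.  -1.2 -0.2 -0.8 -1.   1.2  1.3  1. ] med -0.16
upr near back [-1.7 -2.6 -2.7 -2.7 -2.5 -2.6 -2.7 -2.6 -1.2] med -2.62
foot far end [-0.5 -2.7 -0.5 -0.  -0.3 -0.6 -0.5 -0.6 -0.3] med -0.47
foot near [-0.7 -0.5 -0.5  1.7  1.1  1.6  0.9 -0.3  1.7] med 0.88
```

View pics/s12.png

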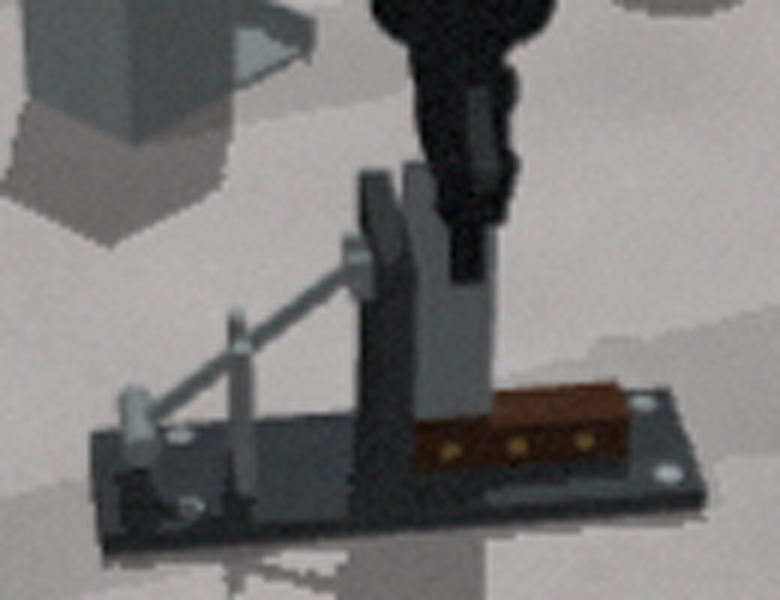

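All flat and home, Fx about 8 N, Fz about 22 N. Foot friction could be carrying part of the x push, so I increase it (grip eased again so the tool can pivot).

Call:
step_arm:
  targets:
    - {"jaw": 0,"delta_pos": [0,0,0],"roll": 0}
    - {"jaw": 0,"delta_pos": [0.001,0,0],"roll": 0}
    - {"jaw": 0,"delta_pos": [0.002,0,0.0],"roll": 0}
    - {"jaw": 0,"delta_pos": [0.003,0,0.0005],"roll": 0}
    - {"jaw": 0,"delta_pos": [0.004,0,0.0005],"roll": 0}
    - {"jaw": 0,"delta_pos": [0.005,0,0.001],"roll": 0}
    - {"jaw": 0,"delta_pos": [0.006,0,0.001],"roll": 0}
    - {"jaw": 0,"delta_pos": [0.006,0,0.001],"roll": 0}
    - {"jaw": 0,"delta_pos": [0.006,0,0.001],"roll": 0}
    - {"jaw": 0,"delta_pos": [0.006,0,0.001],"roll": 0}
  grip_force: 45

```text
time_s: 26.05
tcp_pos: [0.5844, 0.1162, 0.1043]
eef_rot: [[-0.999, 0.022, 0.035], [0.023, 1.0, 0.003], [-0.035, 0.004, -0.999]]
wrist_force: [16.0, -2.2, 17.6]
gripper_width: 0.0072
```

Run:
```python
from edge import *
im=snapshot('side')
st=monitor.read_state();R=st['eef_rot'];print(st['tcp_pos'],st['wrist_force'],st['wrist_torque'],R[:,2].round(4),st['gripper_width'])
report(im)
```

```text
[0.58436671 0.11618839 0.1043135 ] [16.20324716 -2.63303435 16.58446198] [-0.79117718 -2.71445671  0.14735927] [ 0.0348  0.0034 -0.9994] 0.007398139495733666
blade far edge [-0.2 -0.3 -0.5 -0.3 -0.3 -0.5 -0.5 -0.5 -0.1] med -0.32
stock far vert [-0.3 -0.4 -0.5 -0.5 -0.4 -0.4 -0.3 -0.4 -0.5] med -0.37
stock top near [-0.5 -1.  -0.5 -0.7 -0.5 -0.7 -0.5 -0.6 -0.5] med -0.54
stock bottom [-0.   0.3 -1.2 -0.4  0.4 -0.6 -0.5  1.3  0.7] med -0.0
upr near back [-1.8 -1.1 -2.5 -2.3 -2.7 -2.6  0.   2.8  0.1] med -1.8
foot far end [-0.5 -2.7 -0.5  0.  -0.3 -0.6 -0.3 -0.5 -0.3] med -0.45
foot near [-0.7 -0.5 -0.5  1.7  1.1  1.6  0.9 -0.3  1.7] med 0.91
```

Fx is 16 N, Fz 17 N, and the square has not moved in the image. I firm the grip and hold for a final check.

Call:
step_arm:
  targets:
    - {"jaw": 0,"delta_pos": [0,0,0],"roll": 0}
    - {"jaw": 0,"delta_pos": [0,0,0.0005],"roll": 0}
    - {"jaw": 0,"delta_pos": [0,0,0.0005],"roll": 0}
    - {"jaw": 0,"delta_pos": [0,0,0.0005],"roll": 0}
    - {"jaw": 0,"delta_pos": [0,0,0.0005],"roll": 0}
    - {"jaw": 0,"delta_pos": [0,0,0.0005],"roll": 0}
    - {"jaw": 0,"delta_pos": [0,0,0.0005],"roll": 0}
    - {"jaw": 0,"delta_pos": [0,0,0.0005],"roll": 0}
    - {"jaw": 0,"delta_pos": [0,0,0.0005],"roll": 0}
    - {"jaw": 0,"delta_pos": [0,0,0.0005],"roll": 0}
  grip_force: 80

```text
time_s: 27.1
tcp_pos: [0.5844, 0.1162, 0.1043]
eef_rot: [[-0.999, 0.022, 0.035], [0.022, 1.0, 0.004], [-0.035, 0.004, -0.999]]
wrist_force: [14.6, -2.7, 20.8]
gripper_width: 0.0073
```

Run:
```python
from edge import *
im=snapshot('side'); cv2.imwrite('pics/side13.png',im[:,:,::-1])
st=monitor.read_state();R=st['eef_rot'];print(st['tcp_pos'],st['wrist_force'],st['wrist_torque'],R[:,2].round(4),st['gripper_width'])
report(im)
# hook tip: predicted side pixel at q=0 / 0.05
for q in (0,.05,.1):
    print(q,proj('side',[w((.02+.121*np.cos(q-.668),0,.115+.121*np.sin(q-.668)))])[0])
```

```text
[0.58436375 0.11614487 0.10428093] [14.87205232 -2.65516444 20.89392494] [-0.80444536 -2.56470444  0.05457041] [ 0.0347  0.0035 -0.9994] 0.006916465072079398
blade far edge [-0.3 -0.3 -0.3 -0.3 -0.3 -0.6 -0.5 -0.5 -0.2] med -0.31
stock far vert [-0.3 -0.5 -0.5 -0.5 -0.4 -0.3 -0.3 -0.3 -0.4] med -0.36
stock top near [-0.4 -0.9 -0.6 -0.7 -0.4 -0.5 -0.4 -0.5 -0.9] med -0.52
stock bottom [-1.1 -0.7 -0.8  0.4 -0.8  1.1  1.2  1.1 -0.1] med -0.1
upr near back [-1.8 -2.7 -2.1 -2.6 -0.2 -2.4 -2.5 -0.   2.6] med -2.1
foot far end [-0.5 -2.7 -0.4 -0.  -0.3 -0.6 -0.3 -0.5 -0.3] med -0.45
foot near [-0.6 -0.5 -0.5  1.7  1.2  1.6  0.9  1.5  1.7] med 1.16
0 [287.88315018 240.64954311]
0.05 [286.42548281 239.2439491 ]
0.1 [285.05328481 237.76994759]
```

View pics/side13.png

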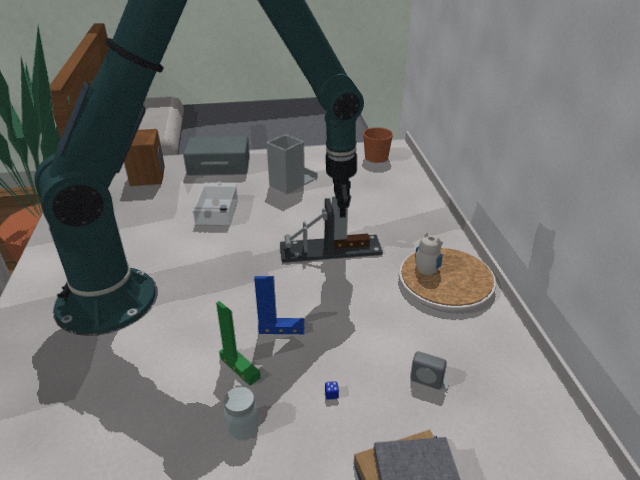

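The square sits in the corner at (338,232), and the other things are unmoved. The hook handle measures (287.9, 240.9), against (287.9, 240.6) predicted for q=0. I'm handing in.

```bash
python3 -c "
from station import sign_off,monitor
print(sign_off())"
```

```text
the job is handed in; nothing more can be done
None
```

The stay hook is down in its forked catch, and the try square is pressed into the corner of the bracket, still gripped. I handed the job in at about 27 s.

**Hook:** I pushed it down until it met its stop, which resisted with 55 N. In the last pictures its handle was 0.3 px from where a fully seated hook should be.

**Square:** In the last check the blade's far edge and the stock's far end both sat about 0.3 px from the expected home position. The bracket's own edge was off by 0.45 px in the same direction, so the square is home to within about 0.5 mm. The blade showed no tilt. It is pressed with about 15 N against the upright and 21 N down, with the grip set to 80 N.

**What went wrong on the way:**
- **First try:** Friction held the square about 2 mm short of the upright. Pushing harder then tilted it by about 0.02 rad.
- **Fix:** I released it so it settled flat and gripped it again lightly. I then pressed while the tool pivoted in the pads, and firmed the grip afterwards.

**Checks that were less certain:**
- **Tool tilt:** The tool itself leans about 0.035 rad under the load, while the square stays upright.
- **Push on the upright:** Friction on the foot may carry part of the sideways push, so the force on the upright itself is less certain than the wrist reading.
- **Noisy edges:** The edge readings along the stock's bottom and top, the upright and the near side of the foot were too noisy to use.

The other things looked unmoved in the last side picture.

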